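Index the lens inspection table to its next stop and light the lamp

ROBOT

A 7-joint arm with a two-finger parallel gripper is mounted at the origin on a cart in front of the work surface, level with it; the furniture and walls round the work are solid. World frame = base frame: x ahead of the robot, y to its left, z up, the work surface at z = 0. Lengths are in m, angles in rad, forces in N, time in s.
With the tool pointing down it reaches from about 0.4 to 0.875 m from the base axis. Payload 19.3 kg.
Tool frame: the origin (TCP) lies at the very end of the fingers, on their centre line; the grasp point (between the pads) lies 19 mm behind it; z points along the fingers, y is the direction in which the jaws open and shut (so a half turn about z gives the same grasp; the last joint's range is limited). The gripper opens to 85 mm and grips with 20 to 120 N. Pads are 22 mm wide; open, the fingers measure 114 mm over their backs; the gripper's body (76 mm by 85 mm) begins 54 mm behind the grasp point. The pads swing forward as they close: fully open they stand 13 mm farther back than shut.
Start: joints at [-1.226, 0.521, -0.036, 1.599, 0.021, 1.021, -0.113], TCP at [0.252, 0.572, 0.197] pointing down, gripper open.
Joint ranges: [-2.91, 2.91], [-0.3, 2.13], [-1.5, 1.42], [0.17, 2.43], [-1.26, 4.41], [0.16, 1.93], [-2.52, 2.52]. Speed limits (rad/s): [1.89, 1.89, 2.39, 2.39, 3.01, 3.01, 3.01].

INTERFACE

Orientations are given as [roll, pitch, yaw] about the fixed x, y, z axes, in that order (R = Rz(yaw) Ry(pitch) Rx(roll)).
In Python, from workcell import bot, vision, job_done gives the robot as it stands.
- The arm moves only by the tool arm_command, never from a script. Its arguments are lists of equal length, an entry for each row: "gripper": the finger opening in cm, from 0 to 8.54; "slide": the shift along the tool's x, y, z in cm, a list of three; "turn": the turn, a rotation vector about the tool's x, y, z in degrees, a list of three. A call has 1 to 5 rows; each row is the pose to reach, as a shift and turn from the pose commanded when the call began, along the tool's axes at that moment; what a row does not reach only later rows make up. A row lasts 1/8 s, in which the tool goes at most 62.5 mm and 10.7 degrees, less where a joint would pass 70% of its speed; a pose out of reach is approached as far as the arm can. A call with a gripper value outside its range is refused whole. The fingers move at their own pace and stop on an object; "force" is the grip in N (left out, the last holds). Time passes only in rows, so rows that repeat a pose let the fingers close. It gives the time, the measured TCP pose, the force and the opening at its end, in the units of the state.
- bot.observe(): the state, without advancing time (a new reading comes with each control period).
- vision.grab_frame(name): name is "side" or "top"; returns the picture (384x512x3 uint8, blue, green, red); there is no depth.
- vision.camera_model(name): a dict with "mtx" (3x3 intrinsics, pixels), "T" (4x4, takes a point from camera to world coordinates). Camera axes: x right, y down, z forward; pixel columns grow to the right and rows downward; lengths in m; the calibration is good to about 2 mm. A picture is of the moment at which its call begins. camera_model takes no time and is no camera call.
- job_done(): hands the job in, once; it reports no verdict.
The state is a dict: "clock": time; "qpos": joint angles; "qd": joint speeds; "joint_efforts": joint torques, N m; "position": TCP position; "tool_rot": TCP orientation; "force": force on the tool from outside, world axes, zero at the start; "moment": the same for the moment, N m; "grip_width": finger opening in m.
Only numpy, scipy, OpenCV 4.12 (cv2) and the standard library are available. Lean on these libraries where they do the work, as an engineer would, in place of code of your own. Each camera call takes 0.05 s, during which the arm holds its last target. There are 200 camera calls.

TASK

The lens on the tilted inspection table has to be looked at in its next position. Pull out the table's black spring plunger knob, swing the table anticlockwise (seen facing it) to the very next hole, not the one beyond, and let the plunger snap fully home there; the stop plate with the holes is adjustable, so the hole has to be found by feel. Then flip the toggle switch in front of the stand to the right to switch the lamp on, let go, and leave the loupe, the spare lens and the dropper bottle where they stand.

Things in the scene. Friction and masses are not known exactly. Their poses are not given: they have to be found in the camera images.
- table_axis (a point): Point on the turning axis of the tilted round lens table (112 mm wide), level with the top of the grey cover under its arm. z is the turning axis: out of the slope, up and towards the robot, 27.5 degrees from vertical. x points up the slope, away from the robot; y left. The stand is fixed.
- lamp_front (a point): Middle of the front lower edge of the lamp bar, which hangs fixed over the upper half of the table: 270 mm wide, from here 75 mm deep away from the robot, 22 mm thick. It stands in the way of an upright gripper over the knob; a tool tilted along the knob's axis, leaning to the robot's side, passes in front of it.
- knob_grip (a point): Centre of the black plunger knob with a red top, on the table's arm 85 mm from the turning axis. Grip part 22 mm thick, 32 mm long (16 mm either way), a 27 mm wide collar above, thin neck below. Home: 30 mm above the arm's boss. z: pull direction, parallel to the turning axis; x: away from that axis; y: the way it moves anticlockwise. It cannot spin: turn the tool with the table, or hold loosely.
- plunger (a joint): How far the plunger is pulled out, m: 0 = fully home in a hole, 0.014 = fully out. A spring drives it home, 5 N at 0, 8.5 N at 0.014. Its 8 mm pin has a round end; out of a hole it rides on the cover at about 0.008, and past the cover's end (table angle 0.41) on the stop plate at about 0.006. Pull it beyond 0.008 to leave the first hole.
- table (a joint): Turn of the table, rad, anticlockwise facing it; about 0 at the start, in the first hole. The next hole lies somewhere from 0.58 to 0.90 (differs each time, not measured); another, not wanted, is 0.42 beyond it. Holes are 11 mm wide: 1.5 mm play either way. The table stays where it is left and takes 1 to 4 N at the knob to swing. End stops at -0.09 and 1.5.
- switch_tip (a point): Centre of the red ball (14 mm) on the 45 mm toggle of the lamp switch, pivoted 28 mm above the worktop on a fixed grey box (55 x 75 mm, 30 mm high) in front of the stand. Off it leans left along the box's y axis: the ball is 18 mm left of the box's middle, 69 mm above the worktop; on, as much to the right.
- switch_box: The fixed grey switch box; origin at the middle of its underside, x away from the robot across the box (55 mm), y left along it (75 mm): the toggle swings in its y-z plane, from +y (off) to -y (on).
- lamp_switch (a joint): Toggle angle, rad: 0 = off (leaning left), 0.8 = on (leaning right). It snaps over the middle, 0.4, and takes about 2.5 N at the ball.
- loupe_mid (a point): Middle of a black eye loupe, 39 mm wide, 40 mm high, standing loose: leave alone.
- lens_mid (a point): Middle of a loose trial lens in a white ring, 50 by 42 by 8 mm, lying on the worktop: leave alone.
- dropper_mid (a point): Middle of a loose amber dropper bottle, 32 mm wide, 102 mm high: leave alone.

How it is judged:
On the way, in this order (a step that is already met when the one before it is completed fails the run):
1. the plunger is pulled out of the first hole (value of joint plunger above 0.0085 m), for 0.05 s.
2. the plunger has snapped home in the next hole (value of joint plunger below 0.002 m and value of joint table between 0.5 and 0.96 rad), for 0.3 s.
3. the lamp switch is on (value of joint lamp_switch above 0.7 rad), for 0.2 s.
At the end, for the whole second after the job is handed in: The plunger is home (pulled out less than 2 mm) in the next hole (table angle between 0.5 and 0.96 rad, where that is the only hole), the table is at rest, and the lamp switch is on (beyond 0.7 rad) (all of step 2 and value of joint lamp_switch above 0.7 rad and velocity of joint table between -0.05 and 0.05 rad/s); the robot touches nothing.
It fails at once if the loupe is moved by more than 30 mm or tipped over (distance of loupe_mid from where it was at the start of the episode above 0.03 m or angle between loupe_mid's own z axis and vertical above 0.5 rad).
It fails at once if the spare lens is moved by more than 30 mm or tipped over (distance of lens_mid from where it was at the start of the episode above 0.03 m or angle between lens_mid's own z axis and vertical above 0.5 rad).
It fails at once if the dropper bottle is moved by more than 30 mm or tipped over (distance of dropper_mid from where it was at the start of the episode above 0.03 m or angle between dropper_mid's own z axis and vertical above 0.5 rad).
It also fails if it takes over 64 s, if anything falls off the work surface, if the arm or the gripper's body presses on something with over 40 N, if the wrist force passes 120 N, or if a joint passes its speed limit or range.

## Working session

There is one attempt and no reset: what is moved stays moved. The work goes in short steps, Python scripts to look and compute and a tool call to move; the robot and the scene stay as the last step left them, time stands still between calls to the robot, and variables do not carry over. Pictures are saved under pics/ and viewed, about 8 in all and at most 12, crops included, and the job is handed in when it is done.

Besides the shell and the picture viewer there is one more tool, called by a JSON object that holds its "api" and its "payload", one argument or row to a line. arm_command: Moves the arm, as the interface text tells. Its arguments: {"type":"object","properties":{"gripper":{"type":"array","items":{"type":"number"}},"slide":{"type":"array","items":{"type":"array","items":{"type":"number"}}},"turn":{"type":"array","items":{"type":"array","items":{"type":"number"}}},"force":{"type":"number"}},"required":["gripper","slide","turn"]}

```bash
mkdir -p pics; ls
python3 - <<'E'
from workcell import bot, vision
import cv2, numpy as np
np.set_printoptions(precision=4,suppress=True)
s=bot.observe(); print(s)
for n in ("side","top"):
    im=vision.grab_frame(n); cv2.imwrite(f"pics/{n}0.png",im)
    m=vision.camera_model(n); print(n,m["mtx"],m["T"])
a=cv2.imread("pics/side0.png");b=cv2.imread("pics/top0.png")
cv2.imwrite("pics/s.png",cv2.resize(a,(800,600),interpolation=cv2.INTER_CUBIC)); cv2.imwrite("pics/t.png",cv2.resize(b,(800,600),interpolation=cv2.INTER_CUBIC))
E
```

```text
pics
{'clock': 0.0, 'qpos': array([-1.2262,  0.522 , -0.0363,  1.6   ,  0.0212,  1.0211, -0.1128]), 'qd': array([-0.0001, -0.0013, -0.0001, -0.0008, -0.0011,  0.0002, -0.0002]), 'joint_efforts': array([ -0.0003, -92.7099,   1.9796, -36.9924,   0.0178,   0.0082,
         0.0001]), 'position': array([0.2518, 0.5716, 0.1961]), 'tool_rot': array([-3.1405,  0.0001,  2.7268]), 'force': array([-0.0635, -0.8513,  0.0641]), 'moment': array([-0.0339, -0.0437,  0.0866]), 'grip_width': 0.08521089767241204}
side [[435.1502   0.     252.6918]
 [  0.     435.1502 192.413 ]
 [  0.       0.       1.    ]] [[ 0.9801 -0.1181  0.1594  0.3426]
 [-0.1983 -0.571   0.7967 -0.5268]
 [-0.0031 -0.8124 -0.583   0.8628]
 [ 0.      0.      0.      1.    ]]
top [[412.2524   0.     257.5237]
 [  0.     412.2524 191.9768]
 [  0.       0.       1.    ]] [[ 0.0217 -0.9978  0.0622  0.4556]
 [-0.9996 -0.0228 -0.0163  0.3194]
 [ 0.0177 -0.0618 -0.9979  1.1435]
 [ 0.      0.      0.      1.    ]]
```

View pics/s.png

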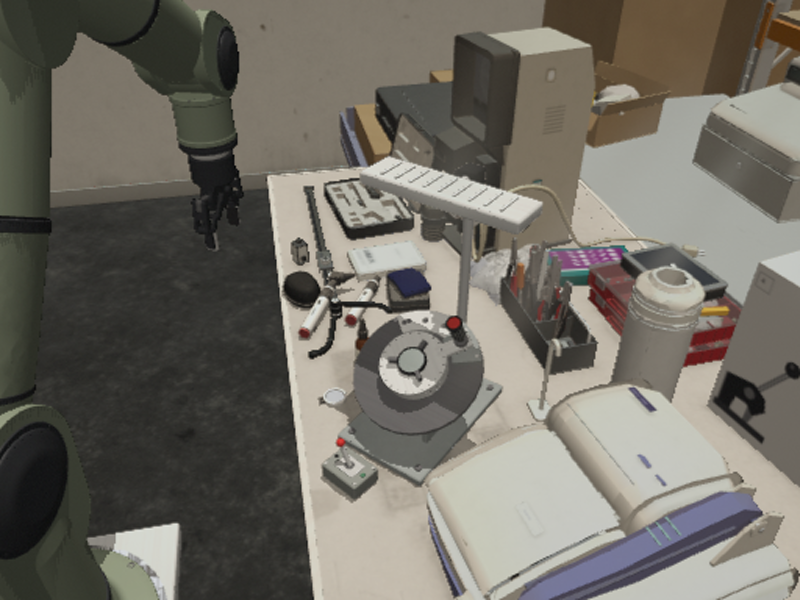

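View pics/t.png

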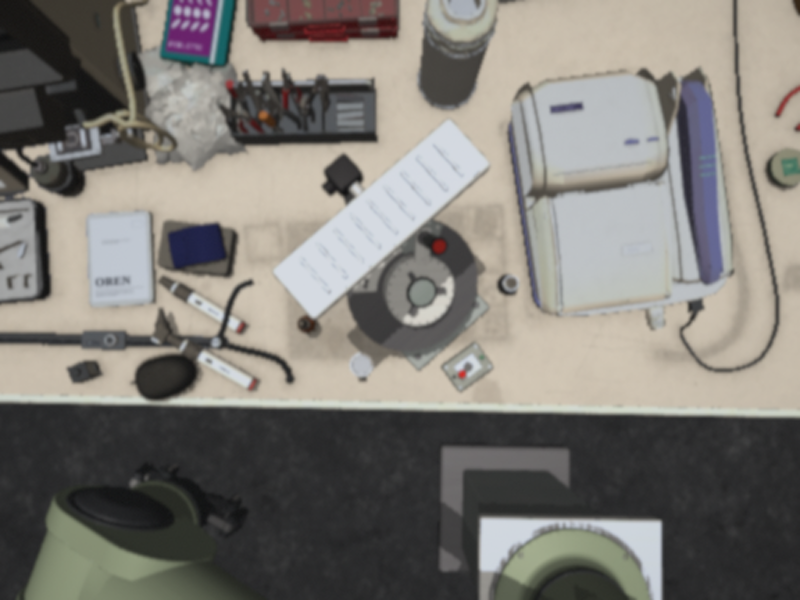

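Side view (800×600): the red knob top is at (455,323), the switch ball at (341,442), the lamp bar above and the loupe near (333,397). Top view: the knob is at (439,246), the switch ball at (462,374), the lamp bar runs from (300,290) to (470,140), the loupe/lens is at (362,366), the dropper at (308,324), and another small item at (508,284).

```bash
cat > h.py <<'E'
import cv2, numpy as np
from workcell import bot, vision
from scipy.spatial.transform import Rotation as R
np.set_printoptions(precision=4,suppress=True)
M={n:vision.camera_model(n) for n in ("side","top")}
def ray(n,uv):
    m=M[n]; d=m["T"][:3,:3]@np.linalg.solve(m["mtx"],[uv[0],uv[1],1.0]); return m["T"][:3,3],d/np.linalg.norm(d)
def plane(n,uv,z):
    o,d=ray(n,uv); return o+d*(z-o[2])/d[2]
def tri(us,ut):
    A=np.zeros((3,3));b=np.zeros(3);r=[ray("side",us),ray("top",ut)]
    for o,d in r:
        P=np.eye(3)-np.outer(d,d);A+=P;b+=P@o
    p=np.linalg.solve(A,b); return p,[np.linalg.norm((np.eye(3)-np.outer(d,d))@(p-o))*1e3 for o,d in r]
def proj(n,p):
    m=M[n]; c=m["T"][:3,:3].T@(np.asarray(p)-m["T"][:3,3]); q=m["mtx"]@c; return q[:2]/q[2]
def red(im):
    h=cv2.cvtColor(im,cv2.COLOR_BGR2HSV); m=(((h[...,0]<7)|(h[...,0]>173))&(h[...,1]>150)&(h[...,2]>90)).astype(np.uint8)
    n,l,s,c=cv2.connectedComponentsWithStats(m); return [(c[i],s[i]) for i in range(1,n) if s[i][4]>8]
E
python3 - <<'E'
from h import *
a=cv2.imread("pics/side0.png");b=cv2.imread("pics/top0.png")
for n,i in(("side",a),("top",b)):
    for c,s in red(i):
        if 180<c[0]<340 and c[1]>150: print(n,c,s)
c1=cv2.resize(a[190:330,190:340],None,fx=4,fy=4,interpolation=cv2.INTER_CUBIC)
c2=cv2.resize(b[70:260,165:345],None,fx=3.1,fy=3.1,interpolation=cv2.INTER_CUBIC)
cv2.imwrite("pics/c1.png",c1[:,:]);cv2.imwrite("pics/c2.png",c2)
print(c1.shape,c2.shape)
E
```

```text
side [289.907  206.2791] [286 203   8   7  43]
side [217.75 282.5 ] [216 280   5   6  20]
top [280.76 157.24] [277 154   8   8  50]
(560, 600, 3) (589, 558, 3)
```

View pics/c1.png

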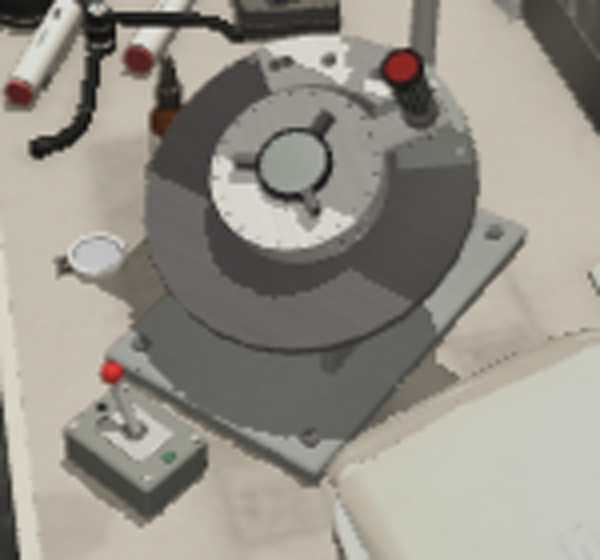

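View pics/c2.png

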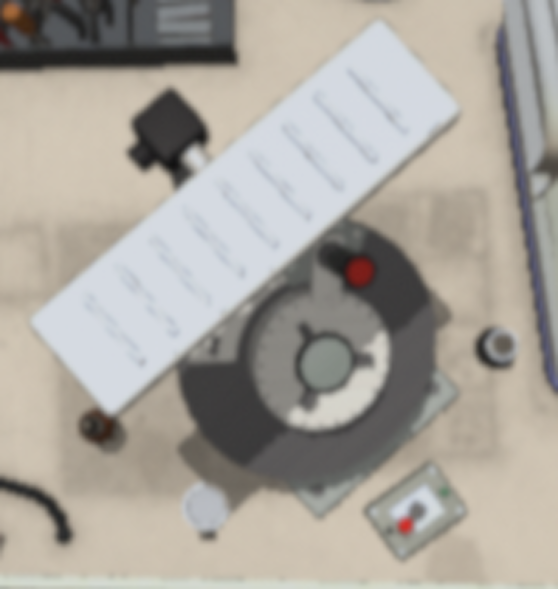

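Crops: in c1 the knob's black grip leads up to its red cap (402,68), and the ball is at (112,372). In c2 the red cap is at (360,271), the lens centre at (326,362), the lamp's front edge runs (110,415)–(460,108), the ball is at (406,525), the loupe at (497,347), the lens ring at (207,506) and the dropper at (98,426).

Run:
```python
from h import *
c1=lambda x,y:np.array([190+x/4-.4,190+y/4-.4]); c2=lambda x,y:np.array([165+x/3.1-.3,70+y/3.1-.3])
v=lambda x,y:np.array([x,y])*.64-.2
P={}
def t(k,a,b): P[k],e=tri(a,b); print(k,P[k],np.round(e,1))
t("cap",(289.9,206.3),(280.8,157.2)); t("ball",(217.75,282.5),c2(406,525)); t("lenscentre",c1(295,160),c2(326,362))
t("lampL",v(361,173),c2(110,415)); t("lampR",v(521,229),c2(460,108)); t("lampRb",v(542,208),c2(382,18)); t("lampLb",v(393,157),c2(30,320))
t("loupe?",v(333,397),c2(207,506))
d=P["lampL"]-P["lampR"]; yaw=np.arctan2(d[1],d[0])-np.pi/2; print("yaw lamp",np.degrees(yaw),np.linalg.norm(d[:2]))
bx=[plane("top",c2(*p),.03) for p in((366,515),(432,461),(466,510),(403,559))]
print("box",np.array(bx),np.mean(bx,0)); d=bx[0]-bx[1]; e=bx[3]-bx[2]
print("yaw box",np.degrees([np.arctan2(q[1],q[0]) for q in(d,e)])-90, np.linalg.norm(d),np.linalg.norm(bx[1]-bx[2]))
y=yaw; a=np.radians(27.5)
xh=np.array([np.cos(y),np.sin(y),0]); zt=-np.sin(a)*xh+np.array([0,0,np.cos(a)]); yt=np.cross([0,0,1],xh); xt=np.cross(yt,zt)
r=P["cap"]-P["lenscentre"]; print("zt",zt,"r in table frame",xt@r,yt@r,zt@r)
print("dropper",plane("top",c2(98,426),.1),"eyeloupe",plane("top",c2(497,347),.04),"lens",plane("top",c2(207,506),.02))
```

```text
cap [0.5894 0.2549 0.2374] [1. 1.]
ball [0.4021 0.201  0.0756] [0.6 0.6]
lenscentre [0.5301 0.2742 0.1593] [0.7 0.7]
lampL [0.4779 0.4072 0.4234] [0. 0.]
lampR [0.6605 0.2111 0.4152] [0.2 0.2]
lampRb [0.7099 0.258  0.4173] [2. 2.]
lampLb [0.5332 0.4533 0.4241] [2.8 2.8]
loupe? [0.4099 0.37   0.0104] [2.5 2.5]
yaw lamp 42.97605694154971 0.2679577785715753
box [[0.4083 0.2308 0.03  ]
 [0.4563 0.174  0.03  ]
 [0.4144 0.1438 0.03  ]
 [0.371  0.198  0.03  ]] [0.4125 0.1866 0.03  ]
yaw box [40.2565 38.7157] 0.07433129279056906 0.05166538520885096
zt [-0.3378 -0.3148  0.887 ] r in table frame 0.06289509211595502 -0.054533790877844615 0.05530984722234372
dropper [0.4788 0.4561 0.1   ] eyeloupe [0.5564 0.1202 0.04  ] lens [0.4128 0.3693 0.02  ]
```

```bash
cat >> h.py <<'E'
YAW=np.radians(42.5); TA=np.radians(27.5)
xh=np.array([np.cos(YAW),np.sin(YAW),0]); zt=-np.sin(TA)*xh+np.array([0,0,np.cos(TA)]); yt=np.cross([0,0,1],xh); xt=np.cross(yt,zt)
cap=np.array([.5894,.2549,.2374]); lc=np.array([.5301,.2742,.1593])
phi0=np.arctan2(yt@(cap-lc),xt@(cap-lc))
def er(th): return np.cos(phi0+th)*xt+np.sin(phi0+th)*yt
axis=cap-.085*er(0)-zt*(zt@(cap-lc))      # on the axis at lens height
def Rt(th):                                # tool: z=-zt, y=tangent anticlockwise
    z=-zt; y=np.cross(zt,er(th)); return np.column_stack([np.cross(y,z),y,z])
def state():
    s=bot.observe(); return s,R.from_euler("xyz",s["tool_rot"]).as_matrix(),s["position"]
def move(p,Rg,base=None):
    s,Rc,pc=state()
    if base: Rc,pc=base
    print("slide cm",np.round(Rc.T@(np.asarray(p)-pc)*100,2),"turn deg",np.round(R.from_matrix(Rc.T@Rg).as_rotvec(degrees=True),1))
E
python3 - <<'E'
from h import *
print("phi0",np.degrees(phi0),"axis",axis,"zt",zt)
for s in (0,.022,.052): print(s,(proj("side",cap-s*zt)-190+.4)*4,(proj("top",cap-s*zt)-[165,70]+.3)*3.1)
for z in(.069,.0756): print(proj("side",[.4021,.201,z]))
print("knob T p:", cap-.022*zt)
s,Rc,pc=state(); print(Rc)
move([.36,.27,.36],Rt(0))
E
```

```text
phi0 -40.629506753588906 axis [0.5286 0.2742 0.1587] zt [-0.3404 -0.312   0.887 ]
0 [402.943   66.5685] [359.6795 272.6478]
0.022 [410.4055  84.0254] [348.5091 266.1126]
0.052 [420.1758 106.8812] [334.02   257.6357]
[218.1355 284.3725]
[218.0002 282.4841]
knob T p: [0.5969 0.2618 0.2179]
[[-0.9152  0.403  -0.0004]
 [ 0.403   0.9152 -0.001 ]
 [-0.0001 -0.001  -1.    ]]
slide cm [-22.07 -23.26 -16.36] turn deg [-22.3 -16.5 -25.1]
```

Run:
```python
from h import *
a=cv2.imread("pics/side0.png");b=cv2.imread("pics/top0.png")
for s in range(-4,76,4):
    p=cap-s/1000*zt
    u=proj("side",p);v=proj("top",p)
    g=lambda im,q:cv2.getRectSubPix(im,(1,1),(float(q[0]),float(q[1])))[0,0]
    print(s,u.round(1),g(a,u),v.round(1),g(b,v))
```

```text
-4 [290.  205.4] [ 35  39 137] [281.4 158. ] [ 26  30 123]
0 [290.3 206.2] [ 35  39 137] [280.7 157.7] [ 26  30 124]
4 [290.7 207. ] [ 35  39 138] [280.1 157.3] [ 26  30 124]
8 [291.  207.8] [ 36  41 138] [279.4 156.9] [ 26  30 123]
12 [291.4 208.6] [ 35  39 127] [278.7 156.5] [ 26  30 119]
16 [291.7 209.4] [31 33 76] [278.1 156.1] [ 26  29 111]
20 [292.  210.2] [28 29 31] [277.4 155.7] [25 27 92]
24 [292.4 211. ] [30 31 33] [276.8 155.4] [26 27 69]
28 [292.7 211.8] [32 34 35] [276.2 155. ] [27 27 46]
32 [293.  212.5] [37 40 40] [275.5 154.6] [30 30 37]
36 [293.4 213.3] [42 45 45] [274.9 154.2] [33 34 34]
40 [293.7 214.1] [36 38 39] [274.3 153.9] [35 35 35]
44 [294.  214.8] [38 40 41] [273.7 153.5] [35 36 36]
48 [294.3 215.6] [41 44 44] [273.1 153.2] [36 37 37]
52 [294.6 216.3] [39 42 43] [272.4 152.8] [37 38 37]
56 [295.  217.1] [36 39 41] [271.8 152.5] [38 39 39]
60 [295.3 217.8] [47 49 51] [271.2 152.1] [40 41 41]
64 [295.6 218.5] [62 64 66] [270.7 151.8] [45 45 46]
68 [295.9 219.3] [68 71 73] [270.1 151.4] [50 50 51]
72 [296.2 220. ] [63 66 68] [269.5 151.1] [53 53 54]
```

{"api": "arm_command", "payload": {
  "gripper": [8.5,8.5,8.5,8.5,8.5],
  "slide": [
    [0,0,-6],
    [0,-4,-12],
    [-6,-10,-16.4],
    [-12,-15,-16.4],
    [-18,-20,-16.4]
  ],
  "turn": [
    [0,0,0],
    [0,0,0],
    [-4,-3,-5],
    [-10,-7,-11],
    [-16,-12,-18]
  ],
  "force": 50
}}

```text
clock: 0.72
position: [0.3079, 0.3754, 0.3566]
tool_rot: [2.891, 0.252, 3.017]
force: [2.4, 0.5, 1.3]
grip_width: 0.0851
```

Run:
```python
from h import *
move([.40,.22,.36],Rt(0)); move(cap+.06*zt,Rt(0)); print(state()[0]["qpos"])
```

```text
slide cm [-10.81 -14.43  -1.17] turn deg [-6.1 -4.3 -6.9]
slide cm [-25.12 -13.51  10.25] turn deg [-6.1 -4.3 -6.9]
[-1.1182 -0.0625 -0.0009  2.0037  0.1933  0.8887  0.2599]
```

{"api": "arm_command", "payload": {
  "gripper": [8.5,8.5,8.5,8.5,8.5],
  "slide": [
    [-5,-7,-0.6],
    [-10.8,-14.4,-1.2],
    [-15.5,-14.1,2.6],
    [-20,-13.8,6.5],
    [-20,-13.8,6.5]
  ],
  "turn": [
    [-3,-2,-3],
    [-6.1,-4.3,-6.9],
    [-6.1,-4.3,-6.9],
    [-6.1,-4.3,-6.9],
    [-6.1,-4.3,-6.9]
  ]
}}

```text
clock: 1.35
position: [0.5097, 0.2311, 0.3106]
tool_rot: [2.818, 0.355, 3.111]
force: [-0.9, 1.2, -0.1]
grip_width: 0.0852
```

Run:
```python
from h import *
s,Rc,p=state(); print(s["clock"],p,s["qpos"]); move(cap+.02*zt,Rt(0)); print((Rt(0).T@(p-cap))*1000)
```

```text
1.35 [0.5097 0.2311 0.3106] [-1.026   0.0704  0.6228  2.0568 -0.3367  0.5985  1.4231]
slide cm [-4.85 -0.58  7.94] turn deg [-0.3 -0.1 -0.2]
[ 48.3194   6.3361 -99.4875]
```

```bash
cat >> h.py <<'E'
OFF=-np.radians(20)
def Rk(th): return Rt(th)@R.from_rotvec([0,0,-OFF]).as_matrix()
E
python3 - <<'E'
from h import *
s,Rc,p=state()
move(cap+.015*zt,Rk(0)); print(Rk(0)[:,1],Rt(0)[:,1])
E
```

```text
slide cm [-4.85 -0.58  8.44] turn deg [-0.3 -0.1 19.8]
[0.2386 0.8838 0.4024] [-0.0869  0.9498  0.3007]
```

{"api": "arm_command", "payload": {
  "gripper": [8.5,8.5,8.5,8.5,8.5],
  "slide": [
    [-2.4,-0.3,2],
    [-4.85,-0.6,4],
    [-4.85,-0.6,6.2],
    [-4.85,-0.6,8.4],
    [-4.85,-0.6,8.4]
  ],
  "turn": [
    [0,0,8],
    [-0.3,-0.1,16],
    [-0.3,-0.1,19.8],
    [-0.3,-0.1,19.8],
    [-0.3,-0.1,19.8]
  ]
}}

```text
clock: 1.98
position: [0.5817, 0.2507, 0.2498]
tool_rot: [2.718, 0.226, 2.777]
force: [-0.5, -0.9, 0.7]
grip_width: 0.085
```

Run:
```python
from h import *
s,Rc,p=state(); print(s["clock"],p,s["qpos"],s["force"]); print((Rc.T@(cap-p))*1000); move(cap-.045*zt,Rk(0))
a=vision.grab_frame("side");b=vision.grab_frame("top")
cv2.imwrite("pics/s1.png",a);cv2.imwrite("pics/t1.png",b)
for n,i in(("side",a),("top",b)):
    for c,st in red(i):
        if 180<c[0]<340 and c[1]>130: print(n,c,st)
c=cv2.resize(a[100:300,200:380],None,fx=2.8,fy=2.8,interpolation=cv2.INTER_CUBIC);d=cv2.resize(b[80:260,210:350],None,fx=2.8,fy=2.8,interpolation=cv2.INTER_CUBIC)
o=np.zeros((560,c.shape[1]+d.shape[1],3),np.uint8);o[:c.shape[0],:c.shape[1]]=c;o[:d.shape[0],c.shape[1]:]=d
cv2.imwrite("pics/v1.png",o[:, :800] if o.shape[1]>800 else o);print(o.shape)
```

```text
1.975 [0.5817 0.2507 0.2498] [-0.8786  0.3158  0.5841  1.9776 -0.7064  0.5515  1.445 ] [-0.5286 -0.9344  0.6984]
[-2.7707  0.5864 14.9292]
slide cm [-0.29  0.07  5.99] turn deg [-0.1 -0.2 -0. ]
side [290.1463 206.1463] [287 203   7   7  41]
side [217.75 282.5 ] [216 280   5   6  20]
top [282.3 154.8] [280 154   5   3  10]
(560, 896, 3)
```

View pics/v1.png

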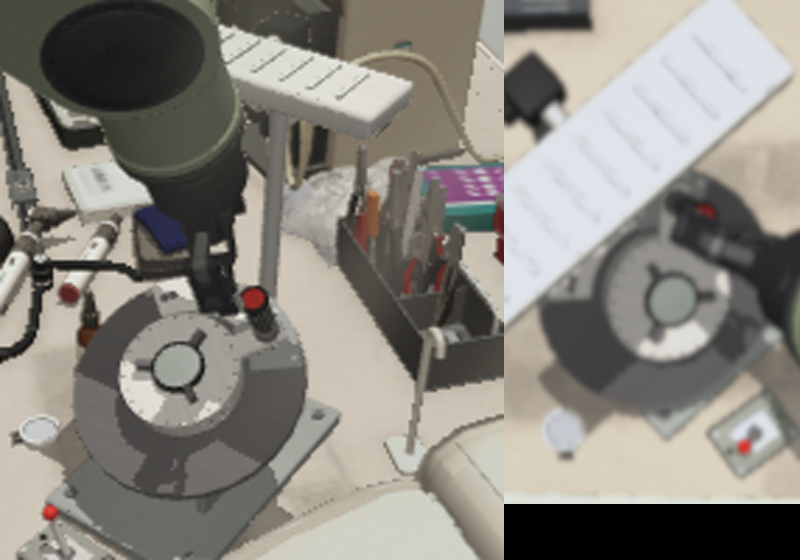

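The picture shows the side view with the cap at (255,300) and fingers seen just to its left. In the top view the cap is partly hidden at (706,210). I'll project the expected fingertips to check.

Run:
```python
from h import *
s,Rc,p=state()
a=cv2.imread("pics/s1.png");b=cv2.imread("pics/t1.png")
pts={"tcp":p,"+y":p+Rc@[0,.0425,-.013],"-y":p+Rc@[0,-.0425,-.013],"body":p+Rc@[0,0,-.073]}
for n,im in(("side",a),("top",b)):
    for k,q in pts.items():
        u=proj(n,q);print(n,k,u.round(1)); cv2.circle(im,tuple(int(round(t)) for t in u),1,{"tcp":(0,255,0),"+y":(255,0,0),"-y":(255,0,255),"body":(0,255,255)}[k],-1)
c=cv2.resize(a[130:260,230:340],None,fx=3.6,fy=3.6,interpolation=cv2.INTER_CUBIC);d=cv2.resize(b[110:240,240:350],None,fx=3.6,fy=3.6,interpolation=cv2.INTER_CUBIC)
cv2.imwrite("pics/v2.png",np.hstack([c,d]))
```

```text
side tcp [288.2 202.9]
side +y [287.3 184.4]
side -y [286.7 216.5]
side body [281.3 186.8]
top tcp [283.2 160. ]
top +y [268.5 155. ]
top -y [301.8 167.4]
top body [296.8 168. ]
```

View pics/v2.png

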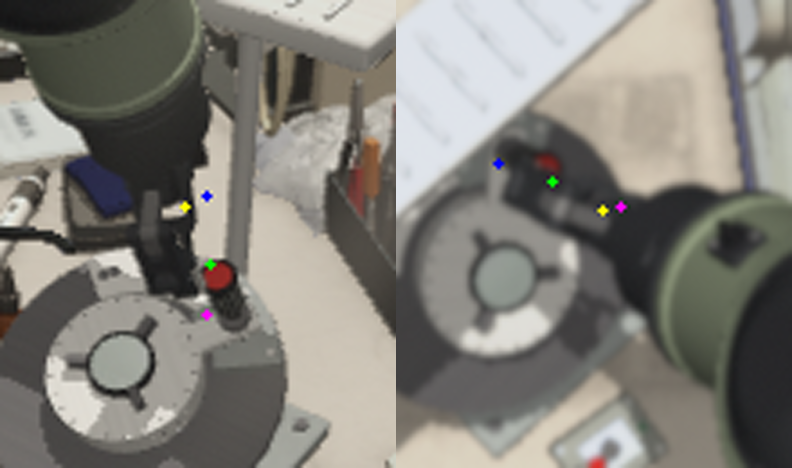

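Run:
```python
from h import *
s,Rc,p=state(); print(s["clock"],p)
for l in ([.0425,0,-.013],[-.0425,0,-.013]): print([proj(n,p+Rc@l).round(1) for n in("side","top")])
a=cv2.imread("pics/s1.png");b=cv2.imread("pics/t1.png")
g=lambda im:np.clip(255*(im/255.)**.5,0,255).astype(np.uint8)
c=cv2.resize(g(a[165:225,258:308]),None,fx=8,fy=8,interpolation=cv2.INTER_CUBIC);d=cv2.resize(g(b[145:205,265:315]),None,fx=8,fy=8,interpolation=cv2.INTER_CUBIC)
cv2.imwrite("pics/v3.png",np.hstack([c,d]))
```

```text
2.075 [0.5822 0.2504 0.2518]
[array([269.1, 201.7]), array([278. , 179.5])]
[array([305.3, 198.5]), array([293.1, 142.9])]
```

View pics/v3.png

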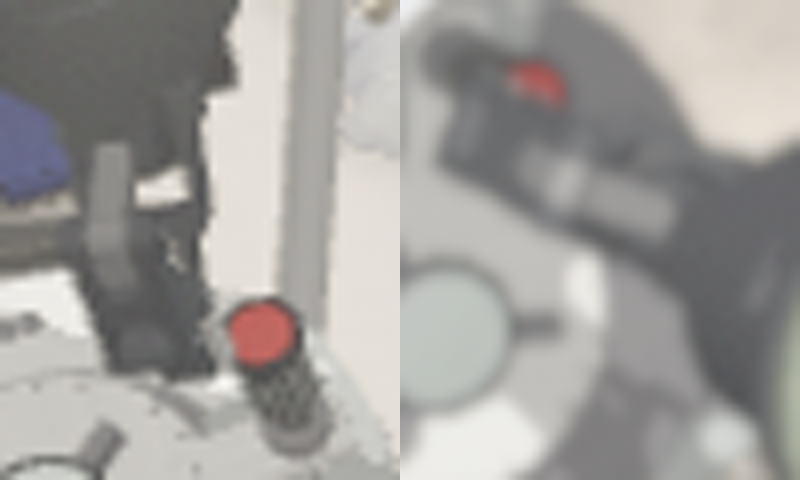

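Gripper in v3: side tip edge is at about (278,211) px and top tip at about (270,163) px, both about 8 px off my projection. I'll check this against the start pictures.

Run:
```python
from h import *
p0=np.array([.2518,.5716,.1961]);R0=R.from_euler("xyz",[-3.1405,.0001,2.7268]).as_matrix()
for l in([0,0,0],[0,.0425,-.013],[0,-.0425,-.013],[.0,0,-.073],[0,0,-.2]): print(l,[proj(n,p0+R0@l).round(1) for n in("side","top")])
a=cv2.imread("pics/side0.png");b=cv2.imread("pics/top0.png")
g=lambda im:np.clip(255*(im/255.)**.5,0,255).astype(np.uint8)
c=cv2.resize(g(a[80:170,100:170]),None,fx=5.5,fy=5.5,interpolation=cv2.INTER_CUBIC);d=cv2.resize(g(b[280:370,90:160]),None,fx=5.5,fy=5.5,interpolation=cv2.INTER_CUBIC)
cv2.imwrite("pics/v4.png",np.hstack([c,d]))
```

```text
[0, 0, 0] [array([146.5, 166.4]), array([136.2, 305.7])]
[0, 0.0425, -0.013] [array([151.8, 155. ]), array([117.3, 298.8])]
[0, -0.0425, -0.013] [array([139.6, 170.4]), array([151.9, 315.1])]
[0.0, 0, -0.073] [array([142.7, 144. ]), array([126.5, 313.2])]
[0, 0, -0.2] [array([135.4, 101.2]), array([104.9, 329.8])]
```

View pics/v4.png

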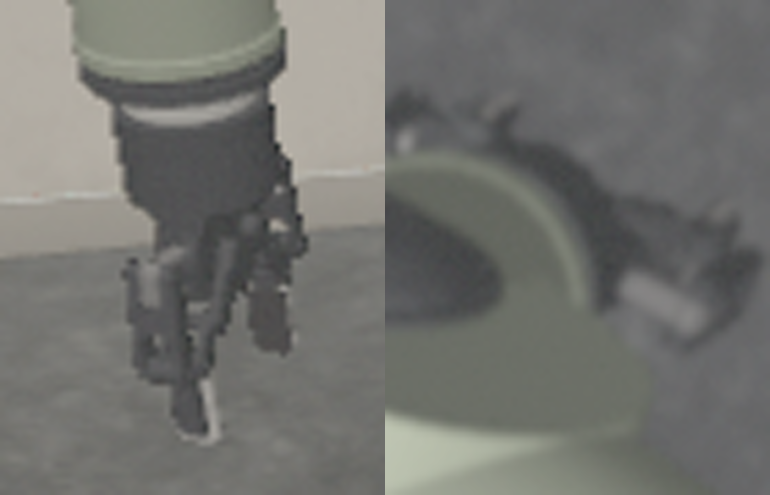

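Run:
```python
from h import *
print(tri((137.3,160),(155,325)),"expect [.2347 .5327 .209]")
print(tri((137.3,160),(151,330)))
s,Rc,p=state()
for us in((278,211),(285,211)):
  for ut in((270,163),(272,165)):
    q,e=tri(us,ut); print(us,ut,q,np.round(e,1),"tool frame mm",(Rc.T@(q-p)*1000).round(0))
print("side -y finger ray vs tool frame: where ray crosses y=-.0425,-.055")
for n,u in(("side",(278,211)),("side",(278,206)),("top",(270,163)),("side",(137.3,160)),("side",(149.5,143.6))):
    o,d=ray(n,u)
    RR,pp=(Rc,p) if u[0]>200 else (R.from_euler("xyz",[-3.1405,.0001,2.7268]).as_matrix(),np.array([.2518,.5716,.1961]))
    o=RR.T@(o-pp);d=RR.T@d
    for y in(-.055,-.0425,.0425,.055): print(n,u,y,((o+d*(y-o[1])/d[1])*1000).round(0))
```

```text
(array([0.2305, 0.5143, 0.2553]), [np.float64(5.184016824500513), np.float64(5.184016824500435)]) expect [.2347 .5327 .209]
(array([0.2247, 0.5223, 0.2523]), [np.float64(10.451788572204038), np.float64(10.451788572203972)])
(278, 211) (270, 163) [0.5736 0.2783 0.2089] [7.2 7.2] tool frame mm [27.  5. 44.]
(278, 211) (272, 165) [0.5704 0.2736 0.2127] [5.4 5.4] tool frame mm [28.  2. 38.]
(285, 211) (270, 163) [0.5822 0.2768 0.2072] [1.3 1.3] tool frame mm [19.  5. 48.]
(285, 211) (272, 165) [0.5789 0.272  0.2112] [3. 3.] tool frame mm [20.  2. 42.]
side -y finger ray vs tool frame: where ray crosses y=-.0425,-.055
side (278, 211) -0.055 [  8. -55. -65.]
side (278, 211) -0.0425 [ 13. -42. -42.]
side (278, 211) 0.0425 [ 51.  43. 112.]
side (278, 211) 0.055 [ 57.  55. 135.]
side (278, 206) -0.055 [  3. -55. -86.]
side (278, 206) -0.0425 [  8. -42. -64.]
side (278, 206) 0.0425 [45. 43. 86.]
side (278, 206) 0.055 [ 51.  55. 108.]
top (270, 163) -0.055 [ 33. -55. 182.]
top (270, 163) -0.0425 [ 31. -43. 154.]
top (270, 163) 0.0425 [ 13.  42. -36.]
top (270, 163) 0.055 [ 10.  55. -64.]
side (137.3, 160) -0.055 [ -6. -55. -55.]
side (137.3, 160) -0.0425 [  1. -42. -47.]
side (137.3, 160) 0.0425 [50. 43. 10.]
side (137.3, 160) 0.055 [57. 55. 19.]
side (149.5, 143.6) -0.055 [ -49.  -55. -110.]
side (149.5, 143.6) -0.0425 [ -43.  -42. -103.]
side (149.5, 143.6) 0.0425 [  1.  43. -51.]
side (149.5, 143.6) 0.055 [  8.  55. -43.]
```

{"api": "arm_command", "payload": {
  "gripper": [2,2,2,2,2],
  "slide": [
    [0,0,0],
    [0,0,0],
    [0,0,0],
    [0,0,0],
    [0,0,0]
  ],
  "turn": [
    [0,0,0],
    [0,0,0],
    [0,0,0],
    [0,0,0],
    [0,0,0]
  ]
}}

```text
clock: 2.7
position: [0.5822, 0.2509, 0.2514]
tool_rot: [2.715, 0.227, 2.776]
force: [0.2, 0.1, -0.3]
grip_width: 0.0203
```

Run:
```python
from h import *
s,Rc,p=state(); print(s["clock"],p,s["grip_width"],s["force"],s["qd"].max())
for n,f in(("side","s1"),("top","t1")):
    im=vision.grab_frame(n); cv2.imwrite(f"pics/{f}c.png",im); o=cv2.imread(f"pics/{f}.png")
    d=np.abs(im.astype(int)-o).max(2)>30; d=cv2.morphologyEx(d.astype(np.uint8),cv2.MORPH_OPEN,np.ones((2,2)))
    n_,l,st,c=cv2.connectedComponentsWithStats(d)
    for i in range(1,n_):
        if st[i][4]>8: print(n,st[i],c[i].round(1))
    for t in range(-120,20,20): print(t,proj(n,p+Rc@[0,0,t/1000]).round(1),end=" ")
    print([c_[0].round(1) for c_ in red(im) if 270<c_[0][0]<300])
```

```text
2.7 [0.5822 0.2509 0.2514] 0.02028678119359441 [ 0.227   0.0725 -0.285 ] 0.0006930883178287904
side [267 171  23  43 335] [280.8 199.5]
side [276 187   7   5  29] [279.1 189.1]
side [267 238   3   5  11] [268. 240.]
side [256 243  11  10  65] [260.6 247.7]
side [271 243   8   8  31] [273.9 246.6]
side [267 260  10  18 116] [271.3 269.2]
side [250 270   4   6  20] [251.5 272.5]
side [258 274   5   3  15] [260. 275.]
side [261 300   9   9  35] [264.7 303.6]
side [259 325   4   5  15] [260.5 326.9]
-120 [276.3 175.4] -100 [278.5 180.4] -80 [280.5 185.2] -60 [282.5 189.8] -40 [284.4 194.3] -20 [286.3 198.7] 0 [288.1 202.9] [array([289.8, 206.3])]
top [278 156   8  12  50] [281.4 160.5]
top [270 160  11  12  84] [275.  165.6]
top [288 162   9  11  58] [291.5 168.2]
top [283 173   8   4  25] [286.6 174.4]
top [288 179  13  13  61] [292.9 185.7]
top [278 182  11  19 109] [283.6 191.9]
top [304 197   6   7  34] [306.4 200.3]
-120 [306.6 173.9] -100 [302.2 171.3] -80 [298.  168.8] -60 [294.  166.5] -40 [290.2 164.3] -20 [286.5 162.1] 0 [283. 160.] [array([280.3, 157. ])]
```

Run:
```python
from h import *
a=cv2.imread("pics/s1c.png");b=cv2.imread("pics/t1c.png")
g=lambda im:np.clip(255*(im/255.)**.5,0,255).astype(np.uint8)
c=cv2.resize(g(a[165:225,258:308]),None,fx=8,fy=8,interpolation=cv2.INTER_CUBIC);d=cv2.resize(g(b[145:205,265:315]),None,fx=8,fy=8,interpolation=cv2.INTER_CUBIC)
cv2.imwrite("pics/v5.png",np.hstack([c,d]))
```

```text
(no output)
```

View pics/v5.png

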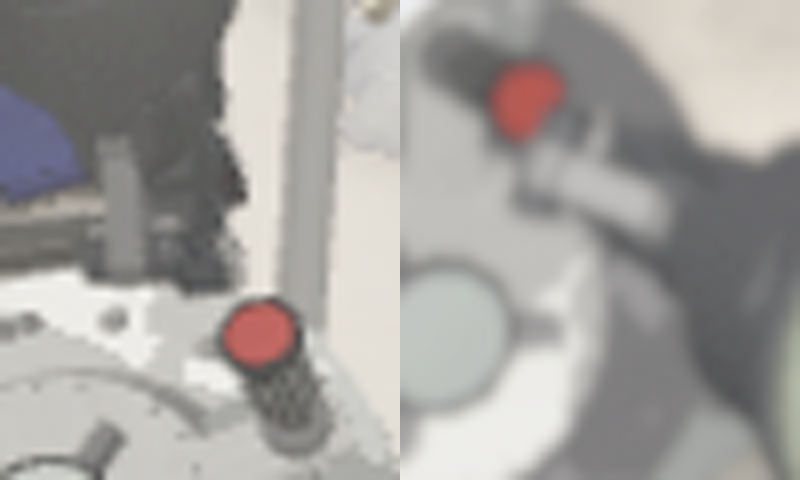

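In v5 the closed tips appear at about (281,201) in the side view and (283,164) in the top view. They are near the TCP and offset a few mm in +x. I'll shift −x slightly, descend with the jaws open, and use the grip width to judge depth.

{"api": "arm_command", "payload": {
  "gripper": [8.5,8.5,8.5,8.5,8.5],
  "slide": [
    [-0.5,0,0],
    [-0.5,0,0],
    [-0.5,0,2],
    [-0.5,0,4],
    [-0.5,0,6]
  ],
  "turn": [
    [0,0,0],
    [0,0,0],
    [0,0,0],
    [0,0,0],
    [0,0,0]
  ]
}}

```text
clock: 3.42
position: [0.6074, 0.2681, 0.1987]
tool_rot: [2.715, 0.227, 2.776]
force: [1.7, -0.1, -0.7]
grip_width: 0.0852
```

{"api": "arm_command", "payload": {
  "gripper": [2.8,2.8,2.0,2.0,2.0],
  "slide": [
    [0,0,0],
    [0,0,0],
    [0,0,0],
    [0,0,0],
    [0,0,0]
  ],
  "turn": [
    [0,0,0],
    [0,0,0],
    [0,0,0],
    [0,0,0],
    [0,0,0]
  ],
  "force": 30
}}

```text
clock: 4.05
position: [0.6073, 0.2678, 0.2002]
tool_rot: [2.714, 0.228, 2.776]
force: [-3.7, -3.5, 7.0]
grip_width: 0.0239
```

```bash
cat >> h.py <<'E'
def rep():
    s,Rc,p=state(); print("t",s["clock"],"p",p,"w",s["grip_width"],"F tool",Rc.T@s["force"],"rel cap tool mm",(Rk(0).T@(p-cap)*1000).round(1),"q7",s["qpos"][6].round(2)); return s,Rc,p
E
python3 - <<'E'
from h import *
rep()
E
```

```text
t 4.05 p [0.6073 0.2678 0.2002] w 0.02389504384095249 F tool [ 0.5647 -1.1836 -8.5707] rel cap tool mm [-3.3  0.7 43.1] q7 1.57
```

{"api": "arm_command", "payload": {
  "gripper": [2.0,2.0],
  "slide": [
    [0,0,0],
    [0,0,0]
  ],
  "turn": [
    [0,0,0],
    [0,0,0]
  ]
}}

```text
clock: 4.3
position: [0.6073, 0.2678, 0.2002]
tool_rot: [2.714, 0.228, 2.776]
force: [-4.5, -2.4, 7.4]
grip_width: 0.0241
```

Run:
```python
from h import *
rep()
for n in("side","top"):
    im=vision.grab_frame(n); cv2.imwrite(f"pics/{n}g.png",im); print(n,[(c[0].round(1),c[1][4]) for c in red(im) if 270<c[0][0]<310 and 140<c[0][1]<230])
```

```text
t 4.3 p [0.6073 0.2678 0.2002] w 0.02410583226387006 F tool [ 1.6236 -0.2347 -8.8239] rel cap tool mm [-3.3  0.7 43.1] q7 1.57
side []
top []
```

{"api": "arm_command", "payload": {
  "gripper": [2.0,2.0,2.0],
  "slide": [
    [0,0,-0.3],
    [0,0,-0.6],
    [0,0,-0.6]
  ],
  "turn": [
    [0,0,0],
    [0,0,0],
    [0,0,0]
  ],
  "force": 50
}}

```text
clock: 4.78
position: [0.6051, 0.2661, 0.2048]
tool_rot: [2.715, 0.227, 2.776]
force: [2.4, 2.1, -4.0]
grip_width: 0.0225
```

Run:
```python
from h import *
rep()
```

```text
t 4.775 p [0.6051 0.2661 0.2048] w 0.022522808602622065 F tool [-0.542   0.832   5.0785] rel cap tool mm [-3.   0.5 37.8] q7 1.56
```

{"api": "arm_command", "payload": {
  "gripper": [2.0,2.0,2.0],
  "slide": [
    [0,0,-0.3],
    [0,0,-0.5],
    [0,0,-0.5]
  ],
  "turn": [
    [0,0,0],
    [0,0,0],
    [0,0,0]
  ]
}}

```text
clock: 5.15
position: [0.6034, 0.2645, 0.209]
tool_rot: [2.715, 0.227, 2.776]
force: [4.7, 3.4, -6.2]
grip_width: 0.0228
```

Run:
```python
from h import *
rep()
```

```text
t 5.15 p [0.6034 0.2645 0.209 ] w 0.022835193036705722 F tool [-1.7214  1.6396  8.1688] rel cap tool mm [-3.   0.4 32.9] q7 1.55
```

{"api": "arm_command", "payload": {
  "gripper": [2.0,2.0,2.0],
  "slide": [
    [0,0,-0.2],
    [0,0,-0.2],
    [0,0,-0.2]
  ],
  "turn": [
    [0,0,0],
    [0,0,0],
    [0,0,0]
  ]
}}

```text
clock: 5.52
position: [0.6028, 0.2639, 0.2107]
tool_rot: [2.715, 0.227, 2.776]
force: [4.4, 3.0, -6.9]
grip_width: 0.0227
```

Run:
```python
from h import *
rep()
```

```text
t 5.525 p [0.6028 0.2639 0.2107] w 0.022710488881274027 F tool [-1.431   0.9493  8.5935] rel cap tool mm [-3.   0.4 31.1] q7 1.55
```

```bash
cat >> h.py <<'E'
def arc(ths,dz=None,p=None,Rc=None):
    if p is None: s,Rc,p=state()
    for i,t in enumerate(ths):
        Q=R.from_rotvec(zt*t).as_matrix(); q=axis+Q@(p-axis)+(dz[i] if dz is not None else 0)*zt
        print(t,"slide",(Rc.T@(q-p)*100).round(2),"turn",R.from_matrix(Rc.T@Q@Rc).as_rotvec(degrees=True).round(1))
E
python3 - <<'E'
from h import *
arc([.03,.06,.09,.12,.15,.18,.21,.24,.27,.3,.33])
E
```

```text
0.03 slide [0.09 0.25 0.  ] turn [ 0.   0.  -1.7]
0.06 slide [0.19 0.49 0.  ] turn [ 0.   0.  -3.4]
0.09 slide [0.3  0.73 0.  ] turn [ 0.   0.  -5.2]
0.12 slide [0.41 0.97 0.  ] turn [ 0.   0.  -6.9]
0.15 slide [0.53 1.21 0.  ] turn [ 0.   0.  -8.6]
0.18 slide [0.66 1.44 0.  ] turn [  0.    0.  -10.3]
0.21 slide [0.8  1.66 0.  ] turn [  0.   0. -12.]
0.24 slide [0.94 1.89 0.  ] turn [  0.    0.  -13.8]
0.27 slide [1.09 2.1  0.  ] turn [  0.    0.  -15.5]
0.3 slide [1.24 2.32 0.  ] turn [  0.    0.  -17.2]
0.33 slide [1.4  2.53 0.  ] turn [  0.    0.  -18.9]
```

{"api": "arm_command", "payload": {
  "gripper": [2.0,2.0,2.0,2.0],
  "slide": [
    [0.09,0.25,0],
    [0.19,0.49,0],
    [0.19,0.49,0],
    [0.19,0.49,0]
  ],
  "turn": [
    [0,0,-1.7],
    [0,0,-3.4],
    [0,0,-3.4],
    [0,0,-3.4]
  ]
}}

```text
clock: 6.02
position: [0.6021, 0.2691, 0.2124]
tool_rot: [2.728, 0.252, 2.833]
force: [5.8, 3.3, -5.6]
grip_width: 0.023
```

Run:
```python
from h import *
rep()
```

```text
t 6.025 p [0.6021 0.2691 0.2124] w 0.023000398677010075 F tool [-3.0109  1.8265  8.0138] rel cap tool mm [-1.   5.5 31. ] q7 1.58
```

Run:
```python
from h import *
arc([.04,.08,.12,.16,.2])
```

```text
0.04 slide [0.13 0.33 0.  ] turn [ 0.   0.  -2.3]
0.08 slide [0.26 0.65 0.  ] turn [ 0.   0.  -4.6]
0.12 slide [0.41 0.97 0.  ] turn [ 0.   0.  -6.9]
0.16 slide [0.58 1.28 0.  ] turn [ 0.   0.  -9.2]
0.2 slide [0.75 1.59 0.  ] turn [  0.    0.  -11.5]
```

{"api": "arm_command", "payload": {
  "gripper": [2.0,2.0,2.0,2.0,2.0],
  "slide": [
    [0.13,0.33,0],
    [0.26,0.65,0],
    [0.41,0.97,0],
    [0.58,1.28,0],
    [0.75,1.59,0]
  ],
  "turn": [
    [0,0,-2.3],
    [0,0,-4.6],
    [0,0,-6.9],
    [0,0,-9.2],
    [0,0,-11.5]
  ]
}}

```text
clock: 6.65
position: [0.5981, 0.2856, 0.2167]
tool_rot: [2.785, 0.328, 3.028]
force: [4.6, 1.3, -7.2]
grip_width: 0.0227
```

Run:
```python
from h import *
s,Rc,p=rep()
r=p-axis; print("angle",np.arctan2(yt@r,xt@r)-phi0,np.hypot(yt@r,xt@r))
b=vision.grab_frame("side"); print([(c[0].round(1),c[1][4]) for c in red(b) if 250<c[0][0]<310 and 140<c[0][1]<230])
```

```text
t 6.65 p [0.5981 0.2856 0.2167] w 0.022713544517792617 F tool [-1.82   -1.157   8.3922] rel cap tool mm [ 7.5 20.9 30.9] q7 1.69
angle 0.25452307385534606 0.08795353459530737
[]
```

{"api": "arm_command", "payload": {
  "gripper": [2.0,2.0,2.6,2.6,2.6],
  "slide": [
    [0,0,0.25],
    [0,0,0.5],
    [0,0,0.5],
    [0,0,0.7],
    [0,0,1.0]
  ],
  "turn": [
    [0,0,0],
    [0,0,0],
    [0,0,0],
    [0,0,0],
    [0,0,0]
  ]
}}

```text
clock: 7.32
position: [0.6022, 0.2885, 0.2086]
tool_rot: [2.783, 0.328, 3.025]
force: [-3.8, -1.6, 9.0]
grip_width: 0.0261
```

Run:
```python
from h import *
s,Rc,p=rep()
r=p-axis; print("angle",np.arctan2(yt@r,xt@r)-phi0,np.hypot(yt@r,xt@r))
arc([.025,.05,.075,.1,.125,.15])
```

```text
t 7.325 p [0.6022 0.2885 0.2086] w 0.026125688566588295 F tool [ 0.5436  1.5206 -9.7322] rel cap tool mm [ 6.6 21.2 40.3] q7 1.71
angle 0.25196697214653296 0.08881642021941431
0.025 slide [0.08 0.21 0.  ] turn [-0.   0.  -1.4]
0.05 slide [0.16 0.41 0.  ] turn [-0.   0.  -2.9]
0.075 slide [0.25 0.62 0.  ] turn [-0.   0.  -4.3]
0.1 slide [0.34 0.82 0.  ] turn [-0.   0.  -5.7]
0.125 slide [0.44 1.02 0.  ] turn [-0.   0.  -7.2]
0.15 slide [0.54 1.22 0.  ] turn [-0.   0.  -8.6]
```

{"api": "arm_command", "payload": {
  "gripper": [3.0,3.0,3.0,3.0,3.0],
  "slide": [
    [0,0,-0.1],
    [0.08,0.21,-0.1],
    [0.16,0.41,-0.1],
    [0.25,0.62,-0.1],
    [0.34,0.82,-0.1]
  ],
  "turn": [
    [0,0,0],
    [0,0,-1.4],
    [0,0,-2.9],
    [0,0,-4.3],
    [0,0,-5.7]
  ]
}}

```text
clock: 7.95
position: [0.5983, 0.2954, 0.2102]
tool_rot: [2.819, 0.361, 3.126]
force: [1.7, -4.8, -1.0]
grip_width: 0.0303
```

```bash
cat >> h.py <<'E'
def tab():
    s,Rc,p=rep(); r=p-axis; e=r-zt*(r@zt); e/=np.linalg.norm(e); t=np.cross(zt,e)
    print("tool angle",np.arctan2(yt@r,xt@r)-phi0,"rad",np.hypot(yt@r,xt@r),"F tang",t@s["force"],"F radial",e@s["force"],"F axial",zt@s["force"])
E
python3 - <<'E'
from h import *
tab(); arc([.025,.05,.075,.1,.125])
for n in("side","top"):
    im=vision.grab_frame(n); cv2.imwrite(f"pics/{n}h.png",im); print(n,[(c[0].round(1),c[1][4]) for c in red(im) if 250<c[0][0]<310 and 140<c[0][1]<230])
E
```

```text
t 7.95 p [0.5983 0.2954 0.2102] w 0.03028740487096437 F tool [-1.3038 -4.9883  0.0066] rel cap tool mm [12.1 27.  39.8] q7 1.77
tool angle 0.3422018051071677 rad 0.08793109232789098 F tang -5.141347201989431 F radial -0.38690139501752896 F axial -0.006951288608037712
0.025 slide [0.07 0.21 0.  ] turn [ 0.  -0.  -1.4]
0.05 slide [0.15 0.41 0.  ] turn [ 0.  -0.  -2.9]
0.075 slide [0.24 0.62 0.  ] turn [ 0.  -0.  -4.3]
0.1 slide [0.33 0.82 0.  ] turn [ 0.  -0.  -5.7]
0.125 slide [0.42 1.01 0.  ] turn [ 0.  -0.  -7.2]
side []
top []
```

{"api": "arm_command", "payload": {
  "gripper": [3.0,3.0,3.0,3.0,3.0],
  "slide": [
    [0.07,0.21,0],
    [0.15,0.41,0],
    [0.24,0.62,0],
    [0.33,0.82,0],
    [0.42,1.01,0]
  ],
  "turn": [
    [0,0,-1.4],
    [0,0,-2.9],
    [0,0,-4.3],
    [0,0,-5.7],
    [0,0,-7.2]
  ]
}}

```text
clock: 8.68
position: [0.593, 0.306, 0.2118]
tool_rot: [2.866, 0.398, -3.027]
force: [0.7, -3.3, -1.5]
grip_width: 0.0297
```

Run:
```python
from h import *
tab(); arc([.02,.04,.06,.08,.1])
```

```text
t 8.675 p [0.593  0.306  0.2118] w 0.029733997122014286 F tool [ 0.2595 -3.6624  0.5071] rel cap tool mm [20.3 35.7 39.9] q7 1.84
tool angle 0.47807604337994514 rad 0.0879871552760512 F tang -3.3646573168578056 F radial -1.4681217592759028 F axial -0.5109807711943797
0.02 slide [0.06 0.17 0.  ] turn [ 0.   0.  -1.1]
0.04 slide [0.12 0.33 0.  ] turn [ 0.   0.  -2.3]
0.06 slide [0.19 0.49 0.  ] turn [ 0.   0.  -3.4]
0.08 slide [0.26 0.65 0.  ] turn [ 0.   0.  -4.6]
0.1 slide [0.33 0.81 0.  ] turn [ 0.   0.  -5.7]
```

{"api": "arm_command", "payload": {
  "gripper": [3.0,3.0,3.0,3.0,3.0],
  "slide": [
    [0.06,0.17,0],
    [0.12,0.33,0],
    [0.19,0.49,0],
    [0.26,0.65,0],
    [0.33,0.81,0]
  ],
  "turn": [
    [0,0,-1.1],
    [0,0,-2.3],
    [0,0,-3.4],
    [0,0,-4.6],
    [0,0,-5.7]
  ]
}}

```text
clock: 9.3
position: [0.5881, 0.3138, 0.2127]
tool_rot: [2.907, 0.423, -2.922]
force: [0.0, 0.1, 0.6]
grip_width: 0.0297
```

Run:
```python
from h import *
tab(); arc([.012,.024,.036,.048,.06])
```

```text
t 9.3 p [0.5881 0.3138 0.2127] w 0.029688927751692847 F tool [-0.2446  0.1931 -0.4609] rel cap tool mm [27.3 41.8 39.9] q7 1.89
tool angle 0.5836390328493714 rad 0.0882543805627544 F tang 0.09747160824493913 F radial 0.29572246860324963 F axial 0.46111653927176083
0.012 slide [0.04 0.1  0.  ] turn [ 0.   0.  -0.7]
0.024 slide [0.07 0.2  0.  ] turn [ 0.   0.  -1.4]
0.036 slide [0.11 0.3  0.  ] turn [ 0.   0.  -2.1]
0.048 slide [0.15 0.39 0.  ] turn [ 0.   0.  -2.8]
0.06 slide [0.19 0.49 0.  ] turn [ 0.   0.  -3.4]
```

{"api": "arm_command", "payload": {
  "gripper": [3.0,3.0,3.0,3.0,3.0],
  "slide": [
    [0.04,0.1,0],
    [0.07,0.2,0],
    [0.11,0.3,0],
    [0.15,0.39,0],
    [0.19,0.49,0]
  ],
  "turn": [
    [0,0,-0.7],
    [0,0,-1.4],
    [0,0,-2.1],
    [0,0,-2.8],
    [0,0,-3.4]
  ]
}}

```text
clock: 9.93
position: [0.5852, 0.3175, 0.2129]
tool_rot: [2.934, 0.436, -2.859]
force: [0.0, -0.7, 1.2]
grip_width: 0.0299
```

Run:
```python
from h import *
tab(); arc([.012,.024,.036,.048,.06])
```

```text
t 9.925 p [0.5852 0.3175 0.2129] w 0.029878773699808656 F tool [-0.3624 -0.4435 -1.3095] rel cap tool mm [31.2 44.4 39.8] q7 1.92
tool angle 0.6371704916428235 rad 0.08815120419352034 F tang -0.5413755816471526 F radial 0.19294798303733668 F axial 1.308619882699
0.012 slide [0.04 0.1  0.  ] turn [ 0.   0.  -0.7]
0.024 slide [0.07 0.2  0.  ] turn [ 0.   0.  -1.4]
0.036 slide [0.11 0.3  0.  ] turn [ 0.   0.  -2.1]
0.048 slide [0.15 0.4  0.  ] turn [ 0.   0.  -2.8]
0.06 slide [0.19 0.49 0.  ] turn [ 0.   0.  -3.4]
```

{"api": "arm_command", "payload": {
  "gripper": [3.0,3.0,3.0],
  "slide": [
    [0.04,0.1,0],
    [0.07,0.2,0],
    [0.11,0.3,0]
  ],
  "turn": [
    [0,0,-0.7],
    [0,0,-1.4],
    [0,0,-2.1]
  ]
}}

```text
clock: 10.3
position: [0.5832, 0.3198, 0.213]
tool_rot: [2.951, 0.443, -2.82]
force: [-0.1, -2.3, 1.5]
grip_width: 0.0298
```

Run:
```python
from h import *
tab(); arc([.012,.024,.036,.048,.06])
for n in("side","top"):
    im=vision.grab_frame(n); cv2.imwrite(f"pics/{n}i.png",im); print(n,[(c[0].round(1),c[1][4]) for c in red(im) if 230<c[0][0]<310 and 140<c[0][1]<230])
```

```text
t 10.3 p [0.5832 0.3198 0.213 ] w 0.029812586230945282 F tool [ 0.1103 -1.8413 -2.0651] rel cap tool mm [33.8 46.1 39.8] q7 1.95
tool angle 0.6718931535489675 rad 0.08817624740413252 F tang -1.7021140187316703 F radial -0.7178663441568189 F axial 2.062607186173995
0.012 slide [0.04 0.1  0.  ] turn [ 0.   0.  -0.7]
0.024 slide [0.07 0.2  0.  ] turn [ 0.   0.  -1.4]
0.036 slide [0.11 0.3  0.  ] turn [ 0.   0.  -2.1]
0.048 slide [0.15 0.4  0.  ] turn [ 0.   0.  -2.8]
0.06 slide [0.19 0.49 0.  ] turn [ 0.   0.  -3.4]
side []
top [(array([258.8, 164.7]), np.int32(42))]
```

```bash
cat >> h.py <<'E'
def capangle(uv,n="top"):
    h0=zt@(cap-axis); o,d=ray(n,uv)
    for dh in(0,.006,.008):
        q=o+d*(h0+dh-zt@(o-axis))/(zt@d); r=q-axis; print("dh",dh,"angle",round(np.arctan2(yt@r,xt@r)-phi0,3),"radius",round(np.hypot(yt@r,xt@r),4))
E
python3 - <<'E'
from h import *
capangle((258.8,164.7)); capangle((280.8,157.2))
E
```

```text
dh 0 angle 0.624 radius 0.0866
dh 0.006 angle 0.634 radius 0.0891
dh 0.008 angle 0.637 radius 0.0899
dh 0 angle -0.001 radius 0.086
dh 0.006 angle 0.027 radius 0.0874
dh 0.008 angle 0.037 radius 0.0879
```

{"api": "arm_command", "payload": {
  "gripper": [3.0,3.0,3.0],
  "slide": [
    [0.04,0.1,0],
    [0.07,0.2,0],
    [0.07,0.2,0]
  ],
  "turn": [
    [0,0,-0.7],
    [0,0,-1.4],
    [0,0,-1.4]
  ]
}}

```text
clock: 10.78
position: [0.5819, 0.3215, 0.2131]
tool_rot: [2.962, 0.448, -2.793]
force: [0.3, -3.0, 2.9]
grip_width: 0.0303
```

Run:
```python
from h import *
tab(); arc([.012,.024,.036,.048,.06])
for n in("side","top"):
    im=vision.grab_frame(n); cv2.imwrite(f"pics/{n}i.png",im); 
    for c in red(im):
        if 230<c[0][0]<310 and 140<c[0][1]<230: print(n,c); capangle(c[0],n)
```

```text
t 10.775 p [0.5819 0.3215 0.2131] w 0.0303058213430559 F tool [-0.583  -2.3305 -3.3657] rel cap tool mm [35.5 47.3 39.7] q7 1.96
tool angle 0.6956088712012682 rad 0.08826312494215131 F tang -2.396350939111675 F radial -0.22699122613925418 F axial 3.362240372177686
0.012 slide [0.04 0.1  0.  ] turn [ 0.   0.  -0.7]
0.024 slide [0.07 0.2  0.  ] turn [ 0.   0.  -1.4]
0.036 slide [0.11 0.3  0.  ] turn [ 0.   0.  -2.1]
0.048 slide [0.15 0.4  0.  ] turn [ 0.   0.  -2.8]
0.06 slide [0.19 0.49 0.  ] turn [ 0.   0.  -3.4]
top (array([258.5745, 165.234 ]), array([255, 162,   8,   7,  47], dtype=int32))
dh 0 angle 0.636 radius 0.0859
dh 0.006 angle 0.646 radius 0.0884
dh 0.008 angle 0.649 radius 0.0892
```

{"api": "arm_command", "payload": {
  "gripper": [3.0,3.0,3.0],
  "slide": [
    [0.04,0.1,-0.1],
    [0.07,0.2,-0.1],
    [0.07,0.2,-0.1]
  ],
  "turn": [
    [0,0,-0.7],
    [0,0,-1.4],
    [0,0,-1.4]
  ]
}}

```text
clock: 11.25
position: [0.5798, 0.3231, 0.2139]
tool_rot: [2.974, 0.452, -2.766]
force: [-0.8, -0.8, -0.2]
grip_width: 0.0298
```

Run:
```python
from h import *
tab(); arc([.012,.024,.036,.048,.06])
for n in("side","top"):
    im=vision.grab_frame(n); cv2.imwrite(f"pics/{n}i.png",im); 
    for c in red(im):
        if 230<c[0][0]<310 and 140<c[0][1]<230: print(n,c); capangle(c[0],n)
```

```text
t 11.25 p [0.5798 0.3231 0.2139] w 0.02979543156009444 F tool [ 1.0027 -0.3615 -0.3467] rel cap tool mm [37.8 48.5 38.9] q7 1.97
tool angle 0.7250866545976201 rad 0.08825393696617782 F tang -0.002611330965555354 F radial -1.0657788213067636 F axial 0.34678773032100957
0.012 slide [0.04 0.1  0.  ] turn [ 0.   0.  -0.7]
0.024 slide [0.07 0.2  0.  ] turn [ 0.   0.  -1.4]
0.036 slide [0.11 0.3  0.  ] turn [ 0.   0.  -2.1]
0.048 slide [0.15 0.4  0.  ] turn [ 0.   0.  -2.8]
0.06 slide [0.19 0.49 0.  ] turn [ 0.   0.  -3.4]
top (array([258.5 , 165.56]), array([255, 162,   8,   8,  50], dtype=int32))
dh 0 angle 0.643 radius 0.0854
dh 0.006 angle 0.652 radius 0.0879
dh 0.008 angle 0.655 radius 0.0887
```

{"api": "arm_command", "payload": {
  "gripper": [3.0,3.0,3.0],
  "slide": [
    [0.04,0.1,0],
    [0.07,0.2,0],
    [0.07,0.2,0]
  ],
  "turn": [
    [0,0,-0.7],
    [0,0,-1.4],
    [0,0,-1.4]
  ]
}}

```text
clock: 11.72
position: [0.5785, 0.3244, 0.2139]
tool_rot: [2.985, 0.456, -2.74]
force: [-0.3, 0.4, 0.1]
grip_width: 0.03
```

Run:
```python
from h import *
tab(); arc([.012,.024,.036,.048,.06])
for n in("side","top"):
    im=vision.grab_frame(n); cv2.imwrite(f"pics/{n}i.png",im); 
    for c in red(im):
        if 230<c[0][0]<310 and 140<c[0][1]<230: print(n,c); capangle(c[0],n)
```

```text
t 11.725 p [0.5785 0.3244 0.2139] w 0.030032275330945112 F tool [ 0.0593  0.4617 -0.0344] rel cap tool mm [39.5 49.4 38.8] q7 1.99
tool angle 0.74619168347925 rad 0.08828006143400714 F tang 0.45489986976426916 F radial 0.09858923921258546 F axial 0.03517613560204005
0.012 slide [0.04 0.1  0.  ] turn [ 0.   0.  -0.7]
0.024 slide [0.07 0.2  0.  ] turn [ 0.   0.  -1.4]
0.036 slide [0.11 0.3  0.  ] turn [ 0.   0.  -2.1]
0.048 slide [0.15 0.4  0.  ] turn [ 0.   0.  -2.8]
0.06 slide [0.19 0.49 0.  ] turn [ 0.   0.  -3.4]
top (array([258.1556, 165.6222]), array([255, 162,   7,   8,  45], dtype=int32))
dh 0 angle 0.651 radius 0.0858
dh 0.006 angle 0.66 radius 0.0883
dh 0.008 angle 0.663 radius 0.0891
```

{"api": "arm_command", "payload": {
  "gripper": [3.0,3.0,3.0],
  "slide": [
    [0.04,0.1,0],
    [0.07,0.2,0],
    [0.07,0.2,0]
  ],
  "turn": [
    [0,0,-0.7],
    [0,0,-1.4],
    [0,0,-1.4]
  ]
}}

```text
clock: 12.2
position: [0.5771, 0.326, 0.2139]
tool_rot: [2.997, 0.459, -2.713]
force: [-0.7, 1.0, -0.5]
grip_width: 0.0302
```

Run:
```python
from h import *
tab(); arc([.012,.024,.036,.048,.06])
for n in("side","top"):
    im=vision.grab_frame(n); cv2.imwrite(f"pics/{n}i.png",im); 
    for c in red(im):
        if 230<c[0][0]<310 and 140<c[0][1]<230: print(n,c); capangle(c[0],n)
```

```text
t 12.2 p [0.5771 0.326  0.2139] w 0.030160659862011576 F tool [0.4232 1.1069 0.5078] rel cap tool mm [41.3 50.4 38.8] q7 2.0
tool angle 0.7700622021376017 rad 0.08834596351211675 F tang 1.1854950776882205 F radial -0.029120554953958485 F axial -0.505828899742997
0.012 slide [0.04 0.1  0.  ] turn [ 0.   0.  -0.7]
0.024 slide [0.07 0.2  0.  ] turn [ 0.   0.  -1.4]
0.036 slide [0.11 0.3  0.  ] turn [ 0.   0.  -2.1]
0.048 slide [0.15 0.4  0.  ] turn [ 0.   0.  -2.8]
0.06 slide [0.19 0.49 0.  ] turn [ 0.   0.  -3.4]
top (array([257.8293, 165.9024]), array([255, 162,   7,   8,  41], dtype=int32))
dh 0 angle 0.662 radius 0.0857
dh 0.006 angle 0.67 radius 0.0882
dh 0.008 angle 0.673 radius 0.0891
```

{"api": "arm_command", "payload": {
  "gripper": [3.0,3.0,3.0,3.0],
  "slide": [
    [0.04,0.1,0],
    [0.07,0.2,0],
    [0.11,0.3,0],
    [0.11,0.3,0]
  ],
  "turn": [
    [0,0,-0.7],
    [0,0,-1.4],
    [0,0,-2.1],
    [0,0,-2.1]
  ]
}}

```text
clock: 12.8
position: [0.5747, 0.3282, 0.2138]
tool_rot: [3.015, 0.464, -2.672]
force: [1.3, 0.6, -1.1]
grip_width: 0.03
```

Run:
```python
from h import *
tab(); arc([.012,.024,.036,.048,.06])
for n in("side","top"):
    im=vision.grab_frame(n); cv2.imwrite(f"pics/{n}i.png",im); 
    for c in red(im):
        if 230<c[0][0]<310 and 140<c[0][1]<230: print(n,c); capangle(c[0],n)
b=cv2.imread("pics/topi.png");a=cv2.imread("pics/sidei.png")
g=lambda im:np.clip(255*(im/255.)**.5,0,255).astype(np.uint8)
c=cv2.resize(g(a[160:235,240:300]),None,fx=6.6,fy=6.6,interpolation=cv2.INTER_CUBIC);d=cv2.resize(g(b[140:215,240:300]),None,fx=6.6,fy=6.6,interpolation=cv2.INTER_CUBIC)
cv2.imwrite("pics/v6.png",np.hstack([c,d]))
```

```text
t 12.8 p [0.5747 0.3282 0.2138] w 0.03002871638613187 F tool [-0.8013 -0.2147  1.5688] rel cap tool mm [44.2 51.8 38.8] q7 2.02
tool angle 0.806193828465307 rad 0.08834526975442313 F tang -0.4670961295178038 F radial 0.6840537880716108 F axial -1.5694732517099854
0.012 slide [0.04 0.1  0.  ] turn [ 0.   0.  -0.7]
0.024 slide [0.07 0.2  0.  ] turn [ 0.   0.  -1.4]
0.036 slide [0.11 0.3  0.  ] turn [ 0.   0.  -2.1]
0.048 slide [0.15 0.4  0.  ] turn [ 0.   0.  -2.8]
0.06 slide [0.19 0.49 0.  ] turn [ 0.   0.  -3.4]
top (array([257.1852, 166.2963]), array([255, 163,   6,   7,  27], dtype=int32))
dh 0 angle 0.681 radius 0.086
dh 0.006 angle 0.689 radius 0.0885
dh 0.008 angle 0.691 radius 0.0893
```

View pics/v6.png

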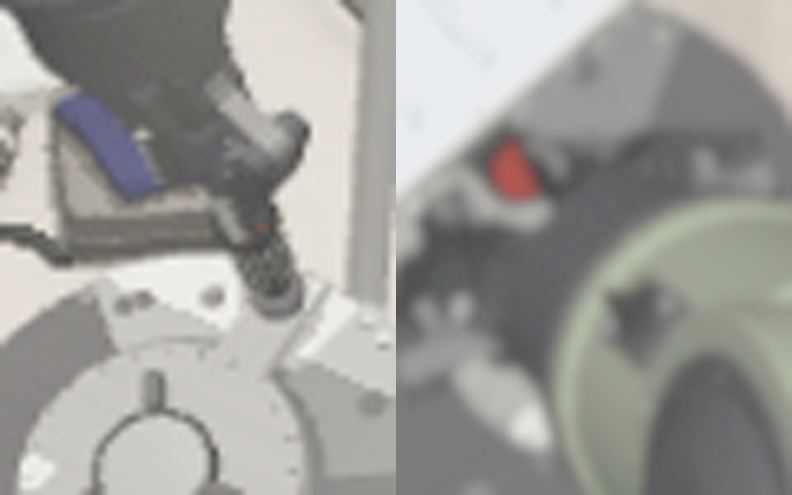

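v6: in the side view the knurled knob stands clear at (270,270) with the fingers just above its red top. The zero push force suggests the knob dropped and the fingers now pass over the cap. I'll lift straight off and measure the cap.

{"api": "arm_command", "payload": {
  "gripper": [3.0,3.0,3.0,3.0],
  "slide": [
    [0,0,-1],
    [0,0,-3],
    [0,0,-6],
    [0,0,-9]
  ],
  "turn": [
    [0,0,0],
    [0,0,0],
    [0,0,0],
    [0,0,0]
  ]
}}

```text
clock: 13.4
position: [0.5438, 0.299, 0.2956]
tool_rot: [3.015, 0.465, -2.674]
force: [0.4, 0.7, 0.7]
grip_width: 0.0299
```

Run:
```python
from h import *
tab(); C={}
for n in("side","top"):
    im=vision.grab_frame(n); cv2.imwrite(f"pics/{n}j.png",im); 
    for c in red(im):
        if 230<c[0][0]<310 and 140<c[0][1]<230: print(n,c); capangle(c[0],n); C[n]=c[0]
if len(C)==2:
    q,e=tri(C["side"],C["top"]); r=q-axis; print(q,e,"height change mm",(zt@(q-cap))*1e3,"angle",np.arctan2(yt@r,xt@r)-phi0,np.hypot(yt@r,xt@r))
```

```text
t 13.4 p [0.5438 0.299  0.2956] w 0.02985975279172104 F tool [-0.9045  0.4628 -0.2679] rel cap tool mm [ 43.7  51.5 -53.4] q7 1.86
tool angle 0.7990606643393308 rad 0.08829855880956117 F tang 0.14026405830049712 F radial 1.0060547471927042 F axial 0.2688329584210326
side (array([276.5  , 192.275]), array([273, 189,   8,   7,  40], dtype=int32))
dh 0 angle 0.657 radius 0.0842
dh 0.006 angle 0.617 radius 0.082
dh 0.008 angle 0.603 radius 0.0813
top (array([258.6792, 165.4151]), array([255, 162,   8,   8,  53], dtype=int32))
dh 0 angle 0.637 radius 0.0854
dh 0.006 angle 0.646 radius 0.0879
dh 0.008 angle 0.649 radius 0.0887
[0.5687 0.3037 0.2468] [np.float64(1.017251576606618), np.float64(1.0172515766065862)] height change mm 0.17150973113005208 angle 0.6456015828187259 0.08476045158095649
```

The cap is at angle ≈0.646 and radius 84.8 mm. Its height has changed by 0.2 mm from the home reading, so the plunger is home in the next hole. Next is the switch. The fingertips seem to sit about 30 mm short of the TCP, so I'll back off, come down left of the ball, and find the worktop by touch.

```bash
cat >> h.py <<'E'
YB=np.radians(39.5); xb=np.array([np.cos(YB),np.sin(YB),0]); yb=np.array([-np.sin(YB),np.cos(YB),0])
tb=np.radians(15); zs=np.sin(tb)*xb-np.array([0,0,np.cos(tb)]); Rs=np.column_stack([np.cross(yb,zs),yb,zs])
boxc=np.array([.4125,.1866,0]); ball=boxc+.018*yb+[0,0,.069]
E
python3 - <<'E'
from h import *
print("ball",ball,"disc corner plate",plane("side",np.array([190+105/4,190+355/4])-.4,.01))
for k in(.03,.04,.05): q=ball+k*yb; q[2]=0; print(k,q,(proj("side",q)-190+.4)*4)
move([.40,.26,.30],Rs); q=ball+.042*yb; q[2]=.10; print(q); move(q,Rs)
print(state()[0]["qpos"])
E
```

```text
ball [0.4011 0.2005 0.069 ] disc corner plate [0.4035 0.2772 0.01  ]
0.03 [0.382  0.2236 0.    ] [ 83.2694 432.3479]
0.04 [0.3756 0.2314 0.    ] [ 71.8987 424.6857]
0.05 [0.3692 0.2391 0.    ] [ 60.6325 417.0939]
slide cm [12.98  3.87 -6.39] turn deg [  2.7  12.5 -11.1]
[0.3743 0.2329 0.1   ]
slide cm [25.15  0.54  9.57] turn deg [  2.7  12.5 -11.1]
[-0.9627  0.2003  0.4952  1.9597 -0.3971  0.5641  1.8596]
```

{"api": "arm_command", "payload": {
  "gripper": [3.0,3.0,1.0,0,0],
  "slide": [
    [4,1.2,-2],
    [8.5,2.5,-4.2],
    [13,3.9,-6.4],
    [18,2.5,-1],
    [21,1.5,3]
  ],
  "turn": [
    [0.7,3,-3],
    [1.5,7,-6],
    [2.3,10.5,-9.4],
    [2.7,12.5,-11.1],
    [2.7,12.5,-11.1]
  ]
}}

```text
clock: 14.12
position: [0.3794, 0.2382, 0.1757]
tool_rot: [3.141, 0.262, -2.45]
force: [1.1, 3.6, -1.2]
grip_width: -0.0002
```

Run:
```python
from h import *
s,Rc,p=rep(); print(s["qpos"])
q=ball+.045*yb; q[2]=.08; print(q); move(q,Rs)
```

```text
t 14.125 p [0.3794 0.2382 0.1757] w -0.00024661494839064605 F tool [-2.702   2.1246  2.0161] rel cap tool mm [199.2 -89.7 -22. ] q7 1.78
[-1.141   0.154   0.5038  2.3056 -0.1986  0.4462  1.7791]
[0.3724 0.2352 0.08  ]
slide cm [3.18 0.2  9.06] turn deg [ 0.1 -0.   0.1]
```

{"api": "arm_command", "payload": {
  "gripper": [0,0,0,0],
  "slide": [
    [1,0.1,3],
    [2,0.2,6],
    [3.2,0.2,9],
    [3.2,0.2,9]
  ],
  "turn": [
    [0,0,0],
    [0,0,0],
    [0,0,0],
    [0,0,0]
  ]
}}

```text
clock: 14.62
position: [0.3712, 0.2329, 0.0793]
tool_rot: [3.141, 0.254, -2.453]
force: [0.9, -1.1, 0.5]
grip_width: -0.0
```

Run:
```python
from h import *
s,Rc,p=rep(); print(s["qpos"])
a=vision.grab_frame("side");b=vision.grab_frame("top");cv2.imwrite("pics/sk.png",a);cv2.imwrite("pics/tk.png",b)
for n in("side","top"): print(n,[(proj(n,p+Rc@[0,0,-t])).round(1) for t in(0,.015,.03,.045)])
g=lambda im:np.clip(255*(im/255.)**.5,0,255).astype(np.uint8)
c=cv2.resize(g(a[230:320,180:245]),None,fx=6,fy=6,interpolation=cv2.INTER_CUBIC);d=cv2.resize(g(b[190:280,270:335]),None,fx=6,fy=6,interpolation=cv2.INTER_CUBIC)
cv2.imwrite("pics/v7.png",np.hstack([c,d]))
```

```text
t 14.625 p [0.3712 0.2329 0.0793] w -4.090048357212161e-05 F tool [-0.1695 -1.4112 -0.4719] rel cap tool mm [ 226.6 -135.1   59.1] q7 2.28
[-0.9351  0.3667  0.2916  2.4084 -0.7131  0.1644  2.2769]
side [array([203.7, 273.8]), array([202.2, 270.5]), array([200.6, 267.1]), array([199.1, 263.6])]
top [array([283.2, 251.2]), array([284.6, 252.8]), array([286. , 254.5]), array([287.5, 256.2])]
```

View pics/v7.png

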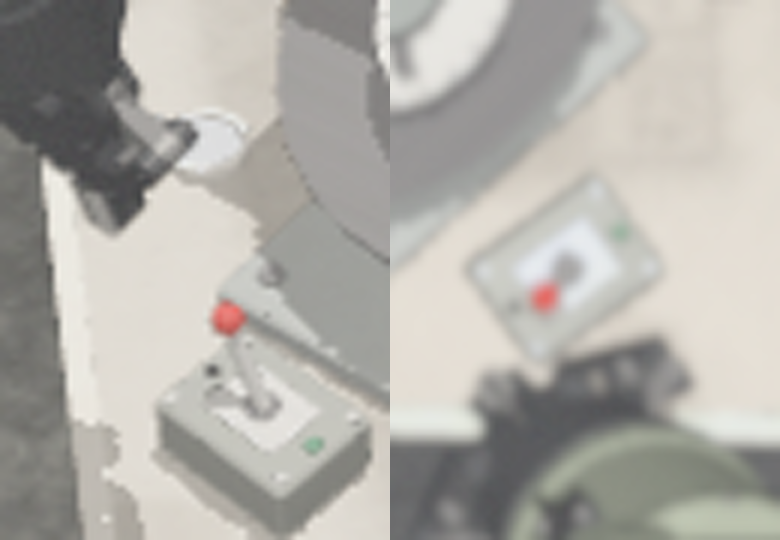

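In v7 the fingertip is at about (199,269) px in the side view, just left of and in front of the red ball (218,283). Joints 4 and 6 are near their limits, so I'll make the tool vertical there and then probe the worktop.

```bash
cat >> h.py <<'E'
Rv=np.column_stack([np.cross(yb,[0,0,-1]),yb,[0,0,-1]])
E
python3 - <<'E'
from h import *
s,Rc,p=state(); print("edge x",plane("top",(283,258),0))
o,d=ray("side",(199.2,269.2)); o=Rc.T@(o-p); d=Rc.T@d
for y in(-.014,0,.014): print((o+d*(y-o[1])/d[1])*1000)
q=ball+.045*yb; q[2]=.085; move(q,Rv)
E
```

```text
edge x [0.3462 0.2266 0.    ]
[ 15.5188 -14.     -48.7144]
[  8.5973   0.     -27.5957]
[ 1.6758 14.     -6.4771]
slide cm [-0.1   0.15 -0.35] turn deg [-0.1 14.9 -0. ]
```

{"api": "arm_command", "payload": {
  "gripper": [0,0,0,0],
  "slide": [
    [-0.1,0.1,-0.4],
    [-0.1,0.1,-0.4],
    [-0.1,0.1,-0.4],
    [-0.1,0.1,-0.4]
  ],
  "turn": [
    [0,7,0],
    [0,14.9,0],
    [0,14.9,0],
    [0,14.9,0]
  ]
}}

```text
clock: 15.22
position: [0.372, 0.2348, 0.0852]
tool_rot: [-3.14, 0.001, -2.451]
force: [-1.3, 0.0, 0.1]
grip_width: -0.0
```

Run:
```python
from h import *
s,Rc,p=rep(); print(s["qpos"]); q=ball+.045*yb; q[2]=.04; move(q,Rv)
```

```text
t 15.225 p [0.372  0.2348 0.0852] w -1.272075071466163e-05 F tool [ 0.9824  0.8459 -0.1067] rel cap tool mm [ 225.2 -130.9   54.7] q7 2.11
[-1.1829  0.5034  0.6371  2.1931 -0.532   0.5982  2.106 ]
slide cm [-0.06  0.01  4.52] turn deg [-0.1  0.   0.1]
```

Joints are comfortable now. Descending slowly to probe.

{"api": "arm_command", "payload": {
  "gripper": [0,0,0,0],
  "slide": [
    [0,0,2],
    [0,0,4],
    [0,0,5.5],
    [0,0,6]
  ],
  "turn": [
    [0,0,0],
    [0,0,0],
    [0,0,0],
    [0,0,0]
  ]
}}

```text
clock: 15.72
position: [0.3713, 0.234, 0.0246]
tool_rot: [-3.141, -0.001, -2.453]
force: [0.1, 0.3, 0.1]
grip_width: 0.0001
```

Run:
```python
from h import *
s,Rc,p=rep()
a=vision.grab_frame("side"); cv2.imwrite("pics/sl.png",a)
print([(c[0].round(1),c[1][4]) for c in red(a) if 200<c[0][0]<240 and 250<c[0][1]<310])
print([proj("side",p+Rc@[0,0,-t]).round(1) for t in(0,.03)])
```

```text
t 15.725 p [0.3713 0.234  0.0246] w 0.0001336994972203841 F tool [-0.2737  0.2076 -0.0806] rel cap tool mm [ 239.3 -156.2  107.9] q7 2.21
[(array([217.8, 282.5]), np.int32(20))]
[array([205.1, 288.7]), array([204.3, 280.4])]
```

{"api": "arm_command", "payload": {
  "gripper": [0,0,0,0,0],
  "slide": [
    [0,0,0.5],
    [0,0,1.0],
    [0,0,1.5],
    [0,0,1.9],
    [0,0,2.1]
  ],
  "turn": [
    [0,0,0],
    [0,0,0],
    [0,0,0],
    [0,0,0],
    [0,0,0]
  ]
}}

```text
clock: 16.4
position: [0.3713, 0.2345, 0.0032]
tool_rot: [3.142, -0.002, -2.452]
force: [0.6, 0.4, 0.7]
grip_width: -0.0001
```

Run:
```python
from h import *
s,Rc,p=rep()
```

```text
t 16.4 p [0.3713 0.2345 0.0032] w -5.5002213707164784e-05 F tool [-0.73   -0.1002 -0.6881] rel cap tool mm [ 244.3 -164.4  127.1] q7 2.25
```

{"api": "arm_command", "payload": {
  "gripper": [0,0,0],
  "slide": [
    [0,0,0.2],
    [0,0,0.4],
    [0,0,0.4]
  ],
  "turn": [
    [0,0,0],
    [0,0,0],
    [0,0,0]
  ]
}}

```text
clock: 16.77
position: [0.3713, 0.2345, -0.0007]
tool_rot: [3.142, -0.002, -2.452]
force: [-0.1, 1.3, -0.4]
grip_width: -0.0001
```

Run:
```python
from h import *
s,Rc,p=rep()
```

```text
t 16.775 p [ 0.3713  0.2345 -0.0007] w -5.339771512430776e-05 F tool [-0.7362  1.1171  0.3522] rel cap tool mm [ 245.2 -165.8  130.5] q7 2.25
```

Run:
```python
from h import *
s,Rc,p=state()
a=vision.grab_frame("side"); cv2.imwrite("pics/sm.png",a); v=a.max(2)
for r in range(262,306,2): print(r," ".join("%3d"%x for x in v[r,186:222]))
print([proj("side",p+Rc@[0,0,-t]).round(1) for t in(0,.015,.03,.045)])
```

```text
262  58  35  26  31  35 138  78  30  26  27  28  27  27  29  33  35  33  30  29  30  29  27  29  32  35  35  34  67  73  66 122 126 123 121 119 116
264  53  30  50  35  31  35  31  29  28  28  28  29  27  27  28  28  26  28  29  29  27  28  29  27  30  27  30  62  77 109 115 153 189 149 131 121
266  57  55 206 132  34  31  32  28  30  30  29  28  30  29  27  29  26  27  29  28  28  27  28  26  25  30  66  59  80 108 114 115 115 182 145  81
268  55  55 206 222 148  51  30  31  30  29  27  25  27  28  29  29  27  26  27  28  27  26  25  25  33 192 136  66  56  56  93 111 116 144 116  73
270  49  47 153 216 223 178 103  57  98  67  34  27  27  30  31  28  29  25  35  33  28  27  28  27  74 189 137  80  65  52  59  84 145 129 111  96
272  52  50 118 213 223 223 223 212 205 156  71  29  28  26  28  29  27  27  27  27  32  32  32  33  33  43  53  40  31  37  67  61  53  61  67 128
274  48  49  47 207 223 223 223 216 206 204 125  42  28  28  27  29  28  27  26  31  33  33  32  30  28  27  29  29  27  35  30  39  92 137 155 169
276  55  50  49 206 223 223 224 211 205 205 204 156  83 120  93 
[... 1548 characters left out ...]
135 135 122  95
298  56  59  62  63  63 101 142 147 147 147 142 134 131 132 133 132 132 133 134 116  90  95  97  96  96  96  96  96  88 122 132 134 134 198 159 122
300  65  65  61  62  66  72 138 147 148 148 145 135 132 133 133 133 133 133 133 134  93  74  75  84  96  97  96  96  96  96  96 107 138 141 144 201
302  57  56  66  73  78  80 139 148 148 148 148 137 133 134 132 132 133 133 133 133  92  73  73  73  73  77  90  98  97  97  96 104 105 152 155 202
304  70  76  79  79  79  75 134 146 148 149 150 140 134 133 134 133 133 132 133 134 113  84  74  74  72  73  73  73  82  94 139 156 160 160 160 160
[array([205.8, 295.3]), array([205.4, 291.3]), array([205. , 287.2]), array([204.6, 283.1])]
```

{"api": "arm_command", "payload": {
  "gripper": [0,0,0,0,0],
  "slide": [
    [0,0,-1.2],
    [0,0,-2.1],
    [0,-1,-2.1],
    [0,-2,-2.1],
    [0,-2.6,-2.1]
  ],
  "turn": [
    [0,0,0],
    [0,0,0],
    [0,0,0],
    [0,0,0],
    [0,0,0]
  ]
}}

```text
clock: 17.45
position: [0.3881, 0.214, 0.0203]
tool_rot: [3.141, -0.003, -2.452]
force: [-5.1, 5.7, 6.2]
grip_width: 0.0001
```

```bash
cat > chk.py <<'E'
from h import *
s,Rc,p=rep(); C={}
for n in("side","top"):
    a=vision.grab_frame(n)
    for c in red(a):
        q=c[0]
        if (n=="side" and 200<q[0]<245 and 255<q[1]<315) or (n=="top" and 270<q[0]<330 and 215<q[1]<260): print(n,q,c[1][4]); C[n]=q
        if (n=="side" and 262<q[0]<290 and 180<q[1]<205) or (n=="top" and 250<q[0]<270 and 155<q[1]<175): print("cap",n,q,c[1][4])
    cv2.imwrite(f"pics/{n}_{s['clock']:.1f}.png",a)
if len(C)==2: print(tri(C["side"],C["top"])[0])
print("q",s["qpos"],"expected on",boxc-.018*yb+[0,0,.0756])
E
python3 chk.py
```

```text
t 17.45 p [0.3881 0.214  0.0203] w 9.13303878590036e-05 F tool [ 0.3175  7.6324 -6.2069] rel cap tool mm [ 218.  -171.5  111.3] q7 2.27
cap side [276.439  192.2195] 41
side [218.05 282.9 ] 20
cap top [258.6154 165.3846] 52
q [-0.9951  0.6198  0.4764  2.2107 -0.6553  0.4532  2.2681] expected on [0.4239 0.1727 0.0756]
```

{"api": "arm_command", "payload": {
  "gripper": [0,0,0],
  "slide": [
    [0,0.3,-0.8],
    [0,0.3,-1.5],
    [0,0.3,-1.5]
  ],
  "turn": [
    [0,0,0],
    [0,0,0],
    [0,0,0]
  ]
}}

```text
clock: 17.92
position: [0.3863, 0.2173, 0.036]
tool_rot: [-3.141, -0.001, -2.451]
force: [0.2, -0.0, 0.4]
grip_width: 0.0
```

```bash
python3 chk.py
python3 - <<'E'
from h import *
import glob
f=sorted(glob.glob("pics/side_1*.png"))[-1]; a=cv2.imread(f); g=lambda im:np.clip(255*(im/255.)**.6,0,255).astype(np.uint8)
b=cv2.imread(f.replace("side","top"))
c=cv2.resize(g(a[230:320,180:245]),None,fx=6,fy=6,interpolation=cv2.INTER_CUBIC);d=cv2.resize(g(b[190:280,270:335]),None,fx=6,fy=6,interpolation=cv2.INTER_CUBIC)
cv2.imwrite("pics/v8.png",np.hstack([c,d])); print(f)
E
```

```text
t 17.925 p [0.3863 0.2173 0.036 ] w 2.2796659625246795e-05 F tool [-0.1302 -0.1276 -0.4117] rel cap tool mm [ 217.2 -162.8   97.7] q7 2.24
cap side [276.439  192.2195] 41
side [217.75 282.5 ] 20
cap top [258.6154 165.3846] 52
q [-1.035   0.5922  0.517   2.2075 -0.6281  0.4884  2.2378] expected on [0.4239 0.1727 0.0756]
pics/side_17.9.png
```

View pics/v8.png

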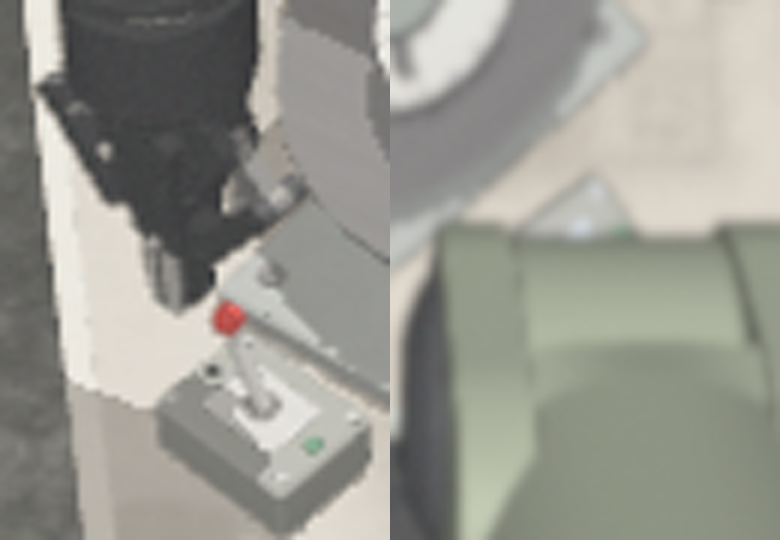

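v8: the fingertip is at (210,281) px, left of the ball (218,283) and about 22 mm lower, so at z≈0.047. The path over the box top (0.03) is clear. Pushing right.

{"api": "arm_command", "payload": {
  "gripper": [0,0,0,0,0],
  "slide": [
    [0,-0.7,0],
    [0,-1.4,0],
    [0,-2.1,0],
    [0,-2.8,0],
    [0,-3.2,0]
  ],
  "turn": [
    [0,0,0],
    [0,0,0],
    [0,0,0],
    [0,0,0],
    [0,0,0]
  ]
}}

```text
clock: 18.65
position: [0.4069, 0.1915, 0.0355]
tool_rot: [-3.141, -0.002, -2.452]
force: [-0.5, 0.5, -0.1]
grip_width: 0.0
```

```bash
python3 chk.py
```

```text
t 18.65 p [0.4069 0.1915 0.0355] w 1.1355837222010485e-05 F tool [0.0728 0.6538 0.1371] rel cap tool mm [ 189.6 -180.8   97.2] q7 2.3
cap side [276.439  192.2195] 41
side [227.9091 290.0909] 22
cap top [258.6154 165.3846] 52
q [-0.9554  0.599   0.5116  2.1908 -0.6172  0.4964  2.2973] expected on [0.4239 0.1727 0.0756]
```

Run:
```python
from h import *
print(proj("side",boxc-.018*yb+[0,0,.0756]),proj("side",boxc+[0,0,.0796]),proj("side",boxc+.018*yb+[0,0,.0756]))
```

```text
[228.7848 289.8898] [223.069  285.1124] [217.5961 282.7061]
```

{"api": "arm_command", "payload": {
  "gripper": [0,0,0,0,0],
  "slide": [
    [0,1.2,0],
    [0,3,0],
    [1,4,-4],
    [3,5,-9],
    [5,6,-13]
  ],
  "turn": [
    [0,0,0],
    [0,0,0],
    [0,0,0],
    [0,0,0],
    [0,0,0]
  ]
}}

```text
clock: 19.38
position: [0.3286, 0.207, 0.1665]
tool_rot: [3.141, -0.003, -2.451]
force: [-0.7, 1.0, 2.1]
grip_width: -0.0001
```

```bash
python3 chk.py
```

```text
t 19.375 p [0.3286 0.207  0.1665] w -0.00010739517458289657 F tool [-0.0595  1.2571 -2.0809] rel cap tool mm [ 236.6 -133.1  -40.9] q7 1.91
cap side [276.439  192.2195] 41
side [227.9091 290.0909] 22
cap top [258.6667 165.549 ] 51
top [306.3333 231.1111] 9
[0.4228 0.1735 0.0743]
q [-1.432   0.2756  0.8669  2.2385 -0.3093  0.7494  1.9074] expected on [0.4239 0.1727 0.0756]
```

The ball sits at its on position (measured to about 1.5 mm) and the knob cap hasn't moved since it dropped home. The arm is clear, so I'll let it settle and hand in.

{"api": "arm_command", "payload": {
  "gripper": [0,0,0],
  "slide": [
    [0,0,-2],
    [0,0,-3],
    [0,0,-3]
  ],
  "turn": [
    [0,0,0],
    [0,0,0],
    [0,0,0]
  ]
}}

```text
clock: 19.85
position: [0.3299, 0.2074, 0.1955]
tool_rot: [3.141, -0.001, -2.451]
force: [0.0, 0.1, -0.3]
grip_width: -0.0001
```

```bash
python3 chk.py
python3 - <<'E'
from h import *
from workcell import job_done
C={}
for n in("side","top"):
    for c in red(vision.grab_frame(n)):
        q=c[0]
        if (n=="side" and 262<q[0]<290 and 180<q[1]<205) or (n=="top" and 250<q[0]<270 and 155<q[1]<175): C[n]=q
q,e=tri(C["side"],C["top"]); r=q-axis; print("cap height change mm",(zt@(q-cap))*1e3,"angle",np.arctan2(yt@r,xt@r)-phi0,e)
# loose items: change around their places since the start (top view)
b0=cv2.imread("pics/top0.png"); b=vision.grab_frame("top")
for k,(u,v) in dict(loupe=(325,182),lens=(232,233),dropper=(197,207)).items():
    A=b0[v-9:v+9,u-9:u+9].astype(int);B=b[v-9:v+9,u-9:u+9].astype(int); print(k,np.abs(A-B).mean())
print(job_done())
E
```

```text
t 19.85 p [0.3299 0.2074 0.1955] w -0.00011383540899832647 F tool [-0.0425  0.0414  0.2596] rel cap tool mm [ 229.  -120.8  -66. ] q7 1.83
cap side [276.439  192.2195] 41
side [227.9091 290.0909] 22
cap top [258.6  165.52] 50
top [306.3333 231.1111] 9
[0.4228 0.1735 0.0743]
q [-1.4965  0.2131  0.9185  2.2024 -0.2317  0.8237  1.8316] expected on [0.4239 0.1727 0.0756]
cap height change mm 0.24621988105343137 angle 0.6484216756504195 [np.float64(0.9533048501277982), np.float64(0.9533048501279987)]
loupe 4.088477366255144
lens 4.909465020576132
dropper 3.272633744855967
the job is handed in; nothing more can be done
None
```

I pulled the plunger, swung the table anticlockwise until the plunger dropped into the next hole, flipped the lamp switch to the right, backed the arm clear and handed in at about 20 s. No verdict was reported.

**Last checks:**
- **Plunger and table:** the knob cap sits at a table angle of about 0.65 rad. Its height along the axis is within 0.3 mm of the home reading, good to about 1–2 mm. Riding on the stop plate instead would show about 6 mm.
- **Switch:** the ball is within about 2 mm of its expected on position.
- **Loose items:** the top view around the loupe, spare lens and dropper bottle shows almost no change since the start.
- **Arm:** clear of everything, with about 0 N on the tool.

**What disagreed:**
- **Fingertip position:** the pictures put the fingertips 10–30 mm short of the reported TCP. A probe to z = 0 left of the switch box felt no worktop. I set the heights by force and pictures from then on.
- **First try at the switch:** the fingers touched the box edge at about 10 N, so I raised them and pushed again.
- **Finding the hole:** I never felt the plunger hit the far side of the hole. The push force fell to zero and the fingers slid over the knob, so that the plunger is home rests on the camera measurement.

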